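# Load ink test panels into the weathering frame and wedge it shut

## Robot

A 7-joint arm with a two-finger parallel gripper is mounted at the origin on the work surface; the furniture and walls round the work are solid. World frame = base frame: x ahead of the robot, y to its left, z up, the work surface at z = 0. Lengths are in m, angles in rad, forces in N, time in s.
With the tool pointing down it reaches from about 0.425 to 0.875 m from the base axis. Payload 4.7 kg.
Tool frame: the origin (TCP) lies midway between the tips of the shut fingers; the grasp point (between the pads) lies 19 mm behind it; z points along the fingers, y is the line along which they close (so a half turn about z gives the same grasp; the last joint's range is limited). The gripper opens to 87 mm and grips with 3 to 60 N. Pads are 19 mm wide; open, the fingers measure 117 mm over their backs; the gripper's body (75 mm by 190 mm) begins 51 mm behind the grasp point.
Start: joints at [1.285, 0.321, -0.07, 1.45, 0.023, 1.371, -0.057], TCP at [0.192, -0.621, 0.223] pointing down, gripper open.
Joint ranges: [-2.86, 2.86], [-0.3, 2.09], [-1.38, 1.24], [0.06, 2.45], [-1.56, 4.7], [0.09, 2.05], [-2.69, 2.69]. Speed limits (rad/s): [2.57, 2.57, 3.14, 3.14, 3.14, 3.14, 3.14].

## Interface

Orientations are given as a rotation vector (axis times angle).
In Python, from bench import monitor, cams, workorder gives the robot as it stands.
- The arm moves only by the tool move_arm, never from a script. Its arguments are lists of equal length, an entry for each row: "slide": the shift along the tool's x, y, z in cm, a list of three; "roll": the turn about the tool's z in rad. In form: {"slide": [[dx, dy, dz], ...], "roll": [roll, ...]}. A call has 1 to 20 rows; each row is the pose to reach, as a shift and turn from the pose commanded when the call began, along the tool's axes at that moment; what a row does not reach only later rows make up. A row lasts 1/10 s, in which the tool goes at most 50 mm and 8.59 degrees, less where a joint would pass 70% of its speed; a pose out of reach is approached as far as the arm can. A call with a gripper value outside its range is refused whole. "gripper" is the finger opening in cm, from 0 to 8.7, set as the call begins (left out, the last holds). The fingers move at their own pace and stop on an object; "squeeze" is the grip in N (left out, the last holds). Time passes only in rows, so rows that repeat a pose let the fingers close. It gives the time, the measured TCP pose, the force, the opening and the grip force at its end, in the units of the state.
- monitor.get_state(): the state, without advancing time (a new reading comes with each control period).
- cams.get_image(name): name is "side" or "top"; returns the picture (384x512x3 uint8, red, green, blue); there is no depth.
- cams.get_calibration(name): a dict with "mtx" (3x3 intrinsics, pixels), "R" (3x3) and "t" (3): a world point X has camera coordinates R X + t. Camera axes: x right, y down, z forward; pixel columns grow to the right and rows downward; lengths in m; the calibration is good to about 2 mm. A picture is of the moment at which its call begins. get_calibration takes no time and is no camera call.
- workorder.close_job(): hands the job in; it is judged then, once.
The state is a dict: "time": time; "joint_positions": joint angles; "qd": joint speeds; "joint_torque": joint torques, N m; "position": TCP position; "tool_rot": TCP orientation; "ft_force": force on the tool from outside, world axes, zero at the start; "torque": the same for the moment, N m; "grip_width": opening from 0.0 (shut) to 1.0 (fully open); "grip_force": force on a finger pad.
Only numpy, scipy, OpenCV 4.12 (cv2) and the standard library are available. Lean on these libraries where they do the work, as an engineer would, in place of code of your own. Each camera call takes 0.05 s, during which the arm holds its last target. There are 200 camera calls.

## Task

Get the weathering frame ready for the sun: take the wedge out, draw the clamp bar right back and put every ink test panel in a bay of its own, swatches up, by tilting it to hook its far end under the fixed lip and lowering the near end flat behind the sill. Then slide the clamp bar forward until it grips the ends of the panels, put the wedge back, thin end first, in the gap between the bar and the slanted batten, and push it along until it jams the bar fast. Leave the muller and the little lidded jar where they stand.

Things in the scene. Friction and masses are not known exactly. Their poses are not given: they have to be found in the camera images.
- frame: weathering frame, fixed: wooden board 199 (x) x 240 (y) x 10 mm. Origin: centre of its underside, on the table; x points away from the robot to the fixed lip, y left, z up; all 'frame' figures are mm here. Panels lie on rests, tops at z=16, so a seated panel fills z=16 to 28. Three bays 58 mm wide at y=80, 0, -80; beside the panels fingers fit, save at the lip. The table left of it is free.
- lip (a point): middle of the lip's front edge (frame x=72.5, y=0, z=32.5). Behind it a wall, face at x=84.5, so the metal lip reaches 12 mm over the panels; lip underside z=32.5, top z=36.5. Comb blocks 18 mm out from the wall (z=16 to 32.5) part the bays under the lip.
- sill (a point): middle of the sill's top far edge (frame x=-30, y=0, z=22); the sill is 6 mm thick (x=-36 to -30) and runs along y. From sill to wall are 114.5 mm, so a 110 mm panel goes in only with its far end tilted down under the lip (10 to 20 degrees suit) and its near end then lowered behind the sill.
- bay_left (a point): seat of the left bay: where a panel's origin lies when seated against the wall (frame x=29.5, y=80, z=16)
- bay_middle (a point): seat of the middle bay (frame x=29.5, y=0, z=16)
- bay_right (a point): seat of the right bay (frame x=29.5, y=-80, z=16)
- bar (a joint): opening of the clamp bar, m: 0 = its springy rubber jaw (5 N/mm, gives 4 mm) just meets panels seated at the wall, 0.020 = back against its stop (frame -x); -0.004 = forward limit. 2.5 N friction; starts about closed; take the wedge out before it goes back. At 0: jaw face x=-25.5, its keeper strip reaches 6 mm over the panels (z=32.5 to 36.5), bar's back x=-52.5. 232 mm long in y, top z=36.5.
- bar_knob (a point): centre of the bar's turned wooden knob, 22 mm across, standing on the bar from z=36.5 to 63.5 in the frame (this point at z=54, in its widest part); at bar=0 it is at frame x=-44.5, y=-25. Pinch it from above to slide the bar.
- wedge_seat (a point): where the wedge's origin comes to lie when jammed, about (frame x=-66, y=45, z=10; give or take 15 in y). Nearer the robot runs the fixed slanted batten, z=10 to 34, from y=0 to 115, its face 1 in 9 off the y axis: at bar=0 the gap from bar's back to batten is 21 mm at y=5 and 31 at y=95. The wedge comes in from above at the wide +y end and is pushed in frame -y.
- wedge: wooden wedge 90 mm long (y), 24 high, 22 thick at its -y end, 32 at +y, 0.09 kg; on top a grip rib 14 thick (x), 46 long (y), z=24 to 48. Origin: underside below mid rib; straight face x=+13.5 goes against the bar, slanted face (x=-13.5 at y=0) against the batten. Starts loose in its gap; lifts out. Pushed in with 10 to 20 N it stays.
- panel_a: test panel, one of up to three alike: flat plywood board 110 x 50 x 12 mm with ink swatches on its upper face, 0.07 kg. Origin: centre of its underside; x along its length, y across its width, z out of the swatch face. The two ends are alike. It starts flat on the table; absent in some starts.
- panel_b: test panel, one of up to three alike: flat plywood board 110 x 50 x 12 mm with ink swatches on its upper face, 0.07 kg. Origin: centre of its underside; x along its length, y across its width, z out of the swatch face. The two ends are alike. It starts flat on the table; absent in some starts.
- panel_c: test panel, one of up to three alike: flat plywood board 110 x 50 x 12 mm with ink swatches on its upper face, 0.07 kg. Origin: centre of its underside; x along its length, y across its width, z out of the swatch face. The two ends are alike. It starts flat on the table; absent in some starts.
- muller: white waisted muller 52 mm across, 92 mm high, bystander; origin at the centre of its foot
- spice_jar: small glass jar with white lid, 44 mm across, 59 mm high, bystander; origin at the centre of its foot

How it is judged:
On the way, in this order (a step that is already met when the one before it is completed fails the run):
1. the clamp bar is drawn right back (at least 17 of its 20 mm) (value of joint bar above 0.017 m), for 0.2 s.
2. every panel lies flat in a bay of its own under the lip, with the bar still back ((horizontal distance between panel_a and bay_left below 0.009 m or horizontal distance between panel_a and bay_middle below 0.009 m or horizontal distance between panel_a and bay_right below 0.009 m) and z of panel_a in the frame of frame between 0.0135 and 0.0185 m and angle between each of panel_a, panel_b, panel_c's own z axis and vertical below 0.04 rad and angle between the x axis of each of panel_a, panel_b, panel_c and the x axis of frame, either way round below 0.1 rad and (horizontal distance between panel_b and bay_left below 0.009 m or horizontal distance between panel_b and bay_middle below 0.009 m or horizontal distance between panel_b and bay_right below 0.009 m) and z of panel_b in the frame of frame between 0.0135 and 0.0185 m and (horizontal distance between panel_c and bay_left below 0.009 m or horizontal distance between panel_c and bay_middle below 0.009 m or horizontal distance between panel_c and bay_right below 0.009 m) and z of panel_c in the frame of frame between 0.0135 and 0.0185 m and value of joint bar above 0.009 m), for 0.2 s.
3. the clamp bar is slid forward on to the panels ((horizontal distance between panel_a and bay_left below 0.009 m or horizontal distance between panel_a and bay_middle below 0.009 m or horizontal distance between panel_a and bay_right below 0.009 m) and z of panel_a in the frame of frame between 0.0135 and 0.0185 m and angle between each of panel_a, panel_b, panel_c's own z axis and vertical below 0.04 rad and angle between the x axis of each of panel_a, panel_b, panel_c and the x axis of frame, either way round below 0.1 rad and (horizontal distance between panel_b and bay_left below 0.009 m or horizontal distance between panel_b and bay_middle below 0.009 m or horizontal distance between panel_b and bay_right below 0.009 m) and z of panel_b in the frame of frame between 0.0135 and 0.0185 m and (horizontal distance between panel_c and bay_left below 0.009 m or horizontal distance between panel_c and bay_middle below 0.009 m or horizontal distance between panel_c and bay_right below 0.009 m) and z of panel_c in the frame of frame between 0.0135 and 0.0185 m and value of joint bar below 0.004 m), for 0.1 s.
4. the wedge is jammed between bar and batten (value of joint bar below 0.0015 m and y of wedge in the frame of frame between 0.01 and 0.07 m and x of wedge in the frame of frame between -0.0725 and -0.0595 m and z of wedge in the frame of frame below 0.014 m and angle between wedge's own z axis and vertical below 0.06 rad and contact force between wedge and bar above 2 N), for 0.2 s.
At the end, for the whole second after the job is handed in: Every panel flat on the rests (2.5 mm, 0.04 rad), swatches up, in its own bay within 8 mm of the seat and 0.1 rad; bar closed (below 1.5 mm); wedge flat on the board in its gap (frame y 10 to 70 mm, x -72.5 to -59.5 mm), pressing the bar by itself with over 2 N; all at rest (all of step 4 and (horizontal distance between panel_a and bay_left below 0.008 m or horizontal distance between panel_a and bay_middle below 0.008 m or horizontal distance between panel_a and bay_right below 0.008 m) and z of panel_a in the frame of frame between 0.0135 and 0.0185 m and angle between each of panel_a, panel_b, panel_c's own z axis and vertical below 0.04 rad and angle between the x axis of each of panel_a, panel_b, panel_c and the x axis of frame, either way round below 0.1 rad and (horizontal distance between panel_b and bay_left below 0.008 m or horizontal distance between panel_b and bay_middle below 0.008 m or horizontal distance between panel_b and bay_right below 0.008 m) and z of panel_b in the frame of frame between 0.0135 and 0.0185 m and (horizontal distance between panel_c and bay_left below 0.008 m or horizontal distance between panel_c and bay_middle below 0.008 m or horizontal distance between panel_c and bay_right below 0.008 m) and z of panel_c in the frame of frame between 0.0135 and 0.0185 m and linear speed of each of panel_a, panel_b, panel_c, wedge below 0.02 m/s); the robot touches nothing.
It fails at once if the white muller is pushed more than 4 cm or knocked over (distance of muller from where it was at the start of the episode above 0.04 m or angle between muller's own z axis and vertical above 0.6 rad).
It fails at once if the lidded jar is pushed more than 4 cm or knocked over (distance of spice_jar from where it was at the start of the episode above 0.04 m or angle between spice_jar's own z axis and vertical above 0.6 rad).
Of panel_a, panel_b, panel_c only 2 to 3 are there at a start; the rules pass over those that are not, and their reading is None.
At some moment in a run one of wedge may be knocked a few centimetres aside while the robot is not near it.
Once in a run the grip may slacken for a moment while it holds something.
It also fails if it takes over 208 s, if anything falls off the work surface, if the arm or the gripper's body presses on something with over 40 N, if the wrist force passes 120 N, or if a joint passes its speed limit or range.

## Working session

There is one attempt and no reset: what is moved stays moved. The work goes in short steps, Python scripts to look and compute and a tool call to move; the robot and the scene stay as the last step left them, time stands still between calls to the robot, and variables do not carry over. Pictures are saved under pics/ and viewed, at most 15 in all, crops included, and the job is handed in when it is done.

Besides the shell and the picture viewer there is one more tool, called after "Request:" as name([rows], argument=value, ...), one row to a line, values as JSON. move_arm: Moves the arm, as the interface text tells. Its arguments: {"type":"object","properties":{"slide":{"type":"array","items":{"type":"array","items":{"type":"number"}}},"roll":{"type":"array","items":{"type":"number"}},"gripper":{"type":"number"},"squeeze":{"type":"number"}},"required":["slide","roll"]}

```bash
ls; mkdir -p pics; python3 - <<'E'
from bench import monitor, cams
import cv2
s=monitor.get_state()
print({k:s[k] for k in ('time','position','tool_rot','grip_width','ft_force')})
for n in('side','top'):
    im=cams.get_image(n); cv2.imwrite(f'pics/{n}0.png',im[:,:,::-1]); 
    c=cams.get_calibration(n); print(n,c)
E
```

```text
pics
{'time': 0.0, 'position': array([ 0.19173043, -0.62050644,  0.22148566]), 'tool_rot': array([-3.10454852e+00, -4.68926401e-01,  6.30807019e-04]), 'grip_width': 1.0036154685196985, 'ft_force': array([-0.39690673, -0.37627485, -0.03082769])}
side {'mtx': array([[353.91305491,   0.        , 255.61353142],
       [  0.        , 353.91305491, 190.0670338 ],
       [  0.        ,   0.        ,   1.        ]]), 'R': array([[-0.85639996, -0.5162234 ,  0.00961821],
       [-0.3597366 ,  0.58322297, -0.72831349],
       [ 0.37036291, -0.62718767, -0.68517658]]), 't': array([0.38192661, 0.23186203, 0.83632947])}
top {'mtx': array([[355.18098179,   0.        , 257.31965517],
       [  0.        , 355.18098179, 189.08859501],
       [  0.        ,   0.        ,   1.        ]]), 'R': array([[-1.10378324e-04, -9.99762993e-01, -2.17703092e-02],
       [-9.98202781e-01,  1.41477428e-03, -5.99099905e-02],
       [ 5.99265915e-02,  2.17245704e-02, -9.97966355e-01]]), 't': array([-6.52753468e-04,  4.68707348e-01,  1.08318053e+00])}
```

View pics/top0.png

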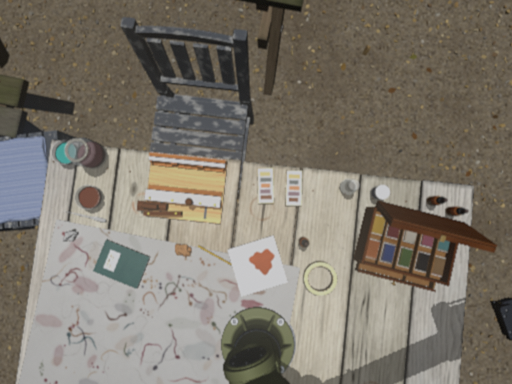

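View pics/side0.png

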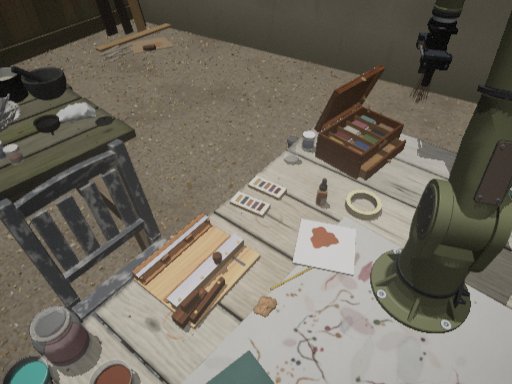

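Top view: frame about (187,188) with wedge at about (160,209). Two panels are at (265,186) and (293,188), with the muller and jar at about (348,187) and (382,192). The side view shows the frame at about (198,268), wedge left-front at (200,300) and knob at (217,257). Next I'll enlarge the frame.

```bash
python3 - <<'E'
import cv2
a=cv2.imread('pics/top0.png')[145:230,130:310]; b=cv2.imread('pics/side0.png')[165:330,125:300]
cv2.imwrite('pics/top0c.png',cv2.resize(a,None,fx=4.4,fy=4.4,interpolation=cv2.INTER_CUBIC))
cv2.imwrite('pics/side0c.png',cv2.resize(b,None,fx=3.6,fy=3.6,interpolation=cv2.INTER_CUBIC))
E
```

```text
(no output)
```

View pics/top0c.png

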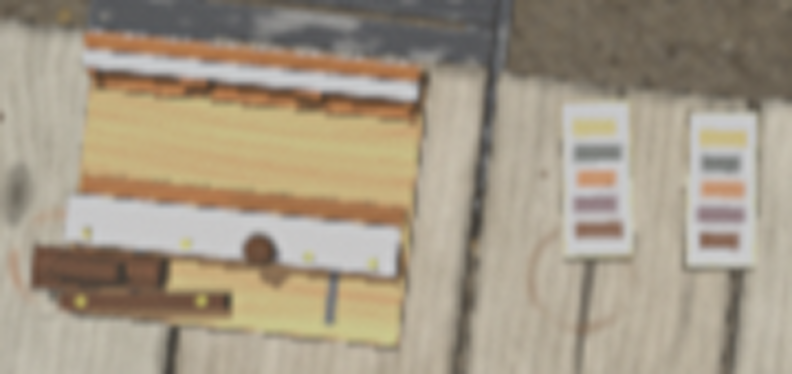

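View pics/side0c.png

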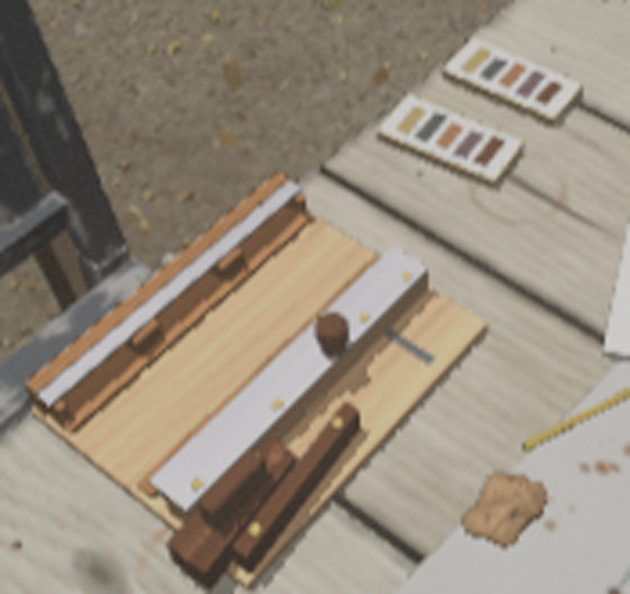

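The crops show two panels (third absent), wedge at the left in its gap with its rib at about top (165,206), and knob at about (188,201). The frame is yawed about −5°. I'll measure by colour masks and rays.

```bash
cat > h.py <<'E'
import numpy as np, cv2
from bench import monitor, cams, workorder
def ray(n,uv,z):
    c=cams.get_calibration(n); R,t=c['R'],c['t']
    uv=np.atleast_2d(uv).astype(float)
    d=(np.linalg.inv(c['mtx'])@np.c_[uv,np.ones(len(uv))].T).T@R   # R^T d
    o=-R.T@t
    return o+d*((z-o[2])/d[:,2])[:,None]
def proj(n,X):
    c=cams.get_calibration(n); p=c['mtx']@(c['R']@np.atleast_2d(X).T+c['t'][:,None]); return (p[:2]/p[2]).T
def blobs(im,mask,roi,S=4,minA=20):
    """min-area rects (pixel coords) of mask(function of float rgb) blobs in roi x0,y0,x1,y1"""
    x0,y0,x1,y1=roi
    c=cv2.resize(im[y0:y1,x0:x1],None,fx=S,fy=S,interpolation=cv2.INTER_LINEAR).astype(float)
    m=mask(c[...,0],c[...,1],c[...,2]).astype(np.uint8)
    cs,_=cv2.findContours(m,cv2.RETR_EXTERNAL,cv2.CHAIN_APPROX_NONE)
    out=[]
    for k in cs:
        if cv2.contourArea(k)<minA*S*S: continue
        q=(k[:,0]+.5)/S-.5+[x0,y0]; out.append(q)
    return out
def rect(P):
    (c,(w,h),a)=cv2.minAreaRect((P[:,:2]*1000).astype(np.float32)); 
    if w<h: w,h,a=h,w,a+90
    a=(a+90)%180-90
    return np.round(c,1),round(w,1),round(h,1),round(a,2)
E
python3 - <<'E'
from h import *
for n,roi in(('top',(130,145,310,230)),('side',(125,165,300,330))):
    im=cv2.imread(f'pics/{n}0.png')[:,:,::-1]
    for nm,z,mk in(('grey',.0365,lambda r,g,b:(b-r>-4)&(r>140)),('dark',.034,lambda r,g,b:(r<125)&(r-b>25)&(r>50)),('white',.012,lambda r,g,b:(np.minimum(r,b)>190))):
        for q in blobs(im,mk,roi):
            print(n,nm,np.round(q.mean(0),1),*rect(ray(n,q,z)))
im=cv2.imread('pics/top0.png')[:,:,::-1]
for p in [(160,193),(159,163),(265,170),(265,172),(256,190),(188,201),(190,180),(165,206),(170,214)]: print(p,im[p[1],p[0]])
E
```

```text
top grey [293.9 198.6] [ 442.2 -110.6] 39.9 39.3 89.71
top grey [182.9 197.8] [439.8 226.6] 229.0 31.3 84.01
top grey [291.7 183.3] [ 481.  -110.8] 46.2 40.0 -0.42
top grey [293.9 172.5] [ 516.  -112.2] 42.3 9.9 89.87
top grey [265.7 179.8] [490. -25.] 78.2 41.0 0.97
top grey [186.6 161.6] [551.6 215.4] 233.4 9.6 84.09
top dark [154.6 208.7] [410.3 308.8] 112.2 43.3 89.96
top dark [188.6 202.2] [428.4 207.2] 21.5 19.7 5.91
top dark [208.4 167.5] [534.7 147.7] 71.0 9.7 -87.33
top dark [296.2 152.5] [ 580.1 -120.6] 29.1 14.6 61.22
top dark [144.4 147.5] [596.3 347.3] 18.0 16.7 -69.48
top white [264.8 200.1] [435.2 -25.7] 42.3 15.1 82.42
top white [182.2 197.6] [442.1 233. ] 232.3 28.6 83.87
top white [270.6 187.2] [472.6 -44. ] 46.5 16.7 22.73
top white [295.8 194.8] [ 463.6 -112.7] 81.3 42.3 -0.29
top white [291.2 177.9] [ 492.5 -112.8] 65.0 41.3 -2.44
top white [265.9 171.2] [520.8 -24.5] 43.2 24.1 86.25
top white [186.1 161.4] [555.8 222.2] 235.0 7.0 83.84
side grey [191.6 282.6] [445.6 271.6] 142.3 30.3 84.25
side grey [229.8 245.9] [433.1 152.6] 78.2 29.9 84.02
side grey [297.7 24
[... 828 characters left out ...]
81.2 -39.9] 47.9 24.2 -54.95
side dark [213.1 169.6] [638.2 -67.4] 60.5 32.6 -71.51
side white [191.9 281.5] [458.2 260.5] 144.1 29.4 84.08
side white [157.2 257.9] [574.2 257.1] 130.0 8.1 84.33
side white [229.4 245.8] [445.2 136.3] 78.0 28.6 84.52
side white [297.6 246.7] [297.8  42.7] 107.2 15.5 -64.07
side white [263.9 208.2] [434.5 -27. ] 41.9 8.8 -87.62
side white [235.8 196.4] [528.2 -25. ] 41.9 11.0 -86.95
side white [280.  189.7] [ 429.3 -115.6] 47.9 23.2 -64.31
(160, 193) [199 199 200]
(159, 163) [147 103  68]
(265, 170) [199 199 200]
(265, 172) [198 191 159]
(256, 190) [181 173 157]
(188, 201) [109  81  61]
(190, 180) [198 177 128]
(165, 206) [107  78  62]
(170, 214) [111  84  66]
```

```bash
python3 - <<'E'
from h import *
F=np.array([473.7,223.8])/1000; th=np.deg2rad(-5.95); c,s=np.cos(th),np.sin(th)
fw=lambda x,y,z: np.array([F[0]+(c*x-s*y)/1000,F[1]+(s*x+c*y)/1000,z/1000])
def crop(n,roi,S,pts):
    x0,y0,x1,y1=roi
    im=cv2.imread(f'pics/{n}0.png')[y0:y1,x0:x1]
    im=cv2.resize(im,None,fx=S,fy=S,interpolation=cv2.INTER_CUBIC); im=cv2.convertScaleAbs(im,alpha=1.5,beta=-10)
    return im
# predicted pixels of known corners
P={'boardNR':(-99.5,-120,10),'boardNL':(-99.5,120,10),'lipR':(72.5,-120,36.5),'lipL':(72.5,120,36.5),'barNR':(-52.5,-116,36.5),'barNL':(-52.5,116,36.5),'barFR':(-19.5,-116,36.5),'knob':(-44.5,-25,54),'bat0':(-73,0,34)}
for k,v in P.items(): print(k,np.round(proj('top',fw(*v)),1),np.round(proj('side',fw(*v)),1))
a=crop('top',(130,195,196,225),10,None); b=crop('side',(165,280,231,310),10,None)
a=cv2.resize(a,(660,300));b=cv2.resize(b,(660,300))
cv2.imwrite('pics/wedge0.png',np.vstack([a,b]))
E
```

```text
boardNR [[219.9 223.6]] [[260.6 254. ]]
boardNL [[143.3 215.5]] [[193.4 327.4]]
lipR [[225.  167.5]] [[209.1 216.2]]
lipL [[147.2 159.6]] [[137.7 277.8]]
barNR [[219.2 208.3]] [[244.8 239.4]]
barNL [[143.5 200.4]] [[177.5 307.3]]
barFR [[220.4 197.4]] [[234.7 233.3]]
knob [[188.5 202.4]] [[218.  257.3]]
bat0 [[180.7 211. ]] [[220.6 275.8]]
```

View pics/wedge0.png

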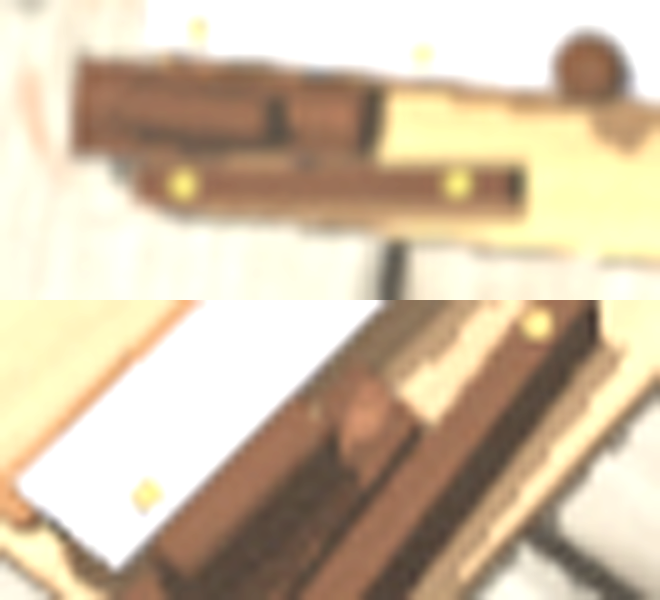

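The wedge's thin top end shows at top pixel (166.5,207) and the end of the rib's top at about (157,205). Next I'll cast rays for these and get the panels' poses.

```bash
cat >> h.py <<'E'
F=np.array([.4737,.2238]); th=np.deg2rad(-5.95); Rf=np.array([[np.cos(th),-np.sin(th)],[np.sin(th),np.cos(th)]])
def w2f(X): return (np.atleast_2d(X)[:,:2]-F)@Rf*1000
def f2w(x,y): return F+Rf@np.array([x,y])/1000
def plan(x,y,z,yaw):
    """cm slide / roll from present measured pose to world target (m, deg yaw of tool x)"""
    from scipy.spatial.transform import Rotation as Ro
    s=monitor.get_state(); R=Ro.from_rotvec(s['tool_rot']).as_matrix()
    d=R.T@(np.array([x,y,z])-s['position']); y0=np.degrees(np.arctan2(R[1,0],R[0,0]))
    print('pos',np.round(s['position'],4),'yaw',round(y0,2),'slide',np.round(d*100,2),'roll',round(np.deg2rad((y0-yaw+180)%360-180),4),'tiltz',np.round(R[:,2],3),'F',np.round(s['ft_force'],1),'w',round(s['grip_width']*87,1),'gf',np.round(s['grip_force'],1),'t',round(s['time'],1))
E
python3 - <<'E'
from h import *
for n,uv,z in(('top',(166.5,207),.034),('top',(156.9,205.2),.058),('side',(165+36.5/1,280+7.5),.058)):
    X=ray(n,uv,z); print(np.round(X,4),np.round(w2f(X),1))
im=cv2.imread('pics/top0.png')[:,:,::-1]
# panels: bounding of non-table: use saturation/brightness; edges by white margin
for roi in((254,162,276,210),(282,164,306,212)):
    x0,y0,x1,y1=roi; c=im[y0:y1,x0:x1].astype(int)
    m=lambda r,g,b:((r>188)&(b>180)) 
    q=np.vstack(blobs(im,m,roi,minA=3)); print(*rect(ray('top',q,.012)))
E
```

```text
[[0.4133 0.2748 0.034 ]] [[-65.3  44.4]]
[[0.4185 0.2969 0.058 ]] [[-62.5  67. ]]
[[0.4092 0.2892 0.058 ]] [[-70.9  58.4]]
[481.1 -25.9] 104.8 47.2 0.59
[ 473.7 -112.7] 103.2 45.5 -0.43
```

```bash
python3 - <<'E'
from h import *
w=f2w(-66,90); print(w)
plan(.19,-.62,.36,17); plan(.45,-.25,.34,50); plan(w[0],w[1],.14,84.05)
E
```

```text
[0.41738501 0.32015674]
pos [ 0.1917 -0.6205  0.2216] yaw 17.18 slide [ -0.15  -0.13 -13.84] roll 0.0031 tiltz [-0.001  0.002 -1.   ] F [-0.6  0.2 -0.3] w 87.1 gf 0.0 t 0.1
pos [ 0.1917 -0.6205  0.2216] yaw 17.18 slide [ 35.62 -27.79 -11.8 ] roll -0.5728 tiltz [-0.001  0.002 -1.   ] F [-0.6  0.2 -0.3] w 87.1 gf 0.0 t 0.1
pos [ 0.1917 -0.6205  0.2216] yaw 17.18 slide [ 49.34 -83.19   8.3 ] roll -1.1671 tiltz [-0.001  0.002 -1.   ] F [-0.6  0.2 -0.3] w 87.1 gf 0.0 t 0.1
```

Request:
move_arm([
  [0, 0, -5],
  [0, 0, -10],
  [0, 0, -14],
  [4, -3, -14],
  [8, -6, -14],
  [12, -9, -14],
  [16, -12, -14],
  [20, -15, -14],
  [24, -18, -14],
  [28, -22, -14],
  [32, -25, -13],
  [36, -28, -12],
  [36, -28, -12],
], roll=[0, 0, 0, -0.06, -0.12, -0.18, -0.24, -0.3, -0.36, -0.42, -0.5, -0.57, -0.57], gripper=3.5)

```text
time: 1.4
position: [0.4562, -0.2398, 0.3415]
tool_rot: [-2.838, -1.34, -0.002]
ft_force: [0.2, 0.0, -0.0]
grip_width: 0.405
grip_force: 0.0
```

```bash
python3 - <<'E'
from h import *
w=f2w(-66,90); plan(.46,.05,.25,67); plan(w[0],w[1],.12,84.05)
E
```

```text
pos [ 0.4562 -0.2398  0.3415] yaw 50.54 slide [ 22.59 -18.11   9.24] roll -0.2873 tiltz [ 0.     0.003 -1.   ] F [ 0.2  0.  -0. ] w 35.3 gf 0.0 t 1.4
pos [ 0.4562 -0.2398  0.3415] yaw 50.54 slide [ 40.71 -38.54  22.33] roll -0.5848 tiltz [ 0.     0.003 -1.   ] F [ 0.2  0.  -0. ] w 35.3 gf 0.0 t 1.4
```

Request:
move_arm([
  [4, -3, 1],
  [8, -6, 2],
  [12, -9, 4],
  [16, -12, 6],
  [20, -15, 8],
  [23, -18, 9],
  [26, -22, 10],
  [29, -26, 12],
  [32, -29, 14],
  [35, -32, 17],
  [38, -36, 20],
  [40.7, -38.5, 22.3],
  [40.7, -38.5, 22.3],
  [40.7, -38.5, 22.3],
  [40.7, -38.5, 22.3],
], roll=[-0.05, -0.1, -0.15, -0.2, -0.25, -0.3, -0.35, -0.4, -0.45, -0.5, -0.55, -0.585, -0.585, -0.585, -0.585])

```text
time: 2.9
position: [0.4218, 0.3113, 0.1194]
tool_rot: [2.347, 2.088, -0.001]
ft_force: [-0.9, 0.5, 0.5]
grip_width: 0.403
grip_force: 0.0
```

```bash
python3 - <<'E'
from h import *
w=f2w(-66,90); plan(w[0],w[1],.041,84.05)
a=cams.get_image('top')[180:230,110:210]; b=cams.get_image('side')[250:330,140:260]
v=lambda x,h:cv2.resize(x[:,:,::-1],(700,h),interpolation=cv2.INTER_CUBIC)
cv2.imwrite('pics/w1.png',np.vstack([v(a,250),v(b,350)]))
E
```

```text
pos [0.4218 0.3113 0.1194] yaw 83.32 slide [ 0.84 -0.54  7.84] roll -0.0128 tiltz [-0.001 -0.001 -1.   ] F [-0.9  0.5  0.5] w 35.1 gf 0.0 t 2.9
```

View pics/w1.png

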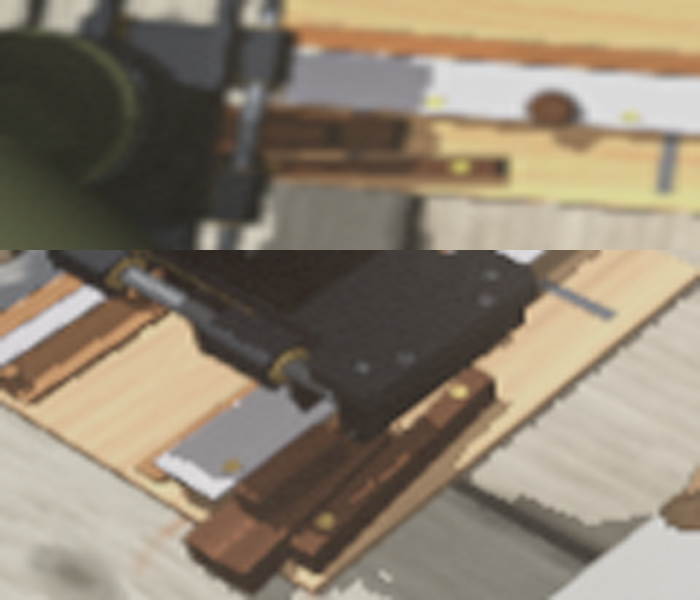

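Gripper stands over the wedge, a little towards −y. I'll check whether the arm has settled.

Request:
move_arm([
  [0, 0, 2],
  [0, 0, 4],
  [0, 0, 4],
  [0, 0, 4],
], roll=[0, 0, 0, 0])

```text
time: 3.4
position: [0.4223, 0.3112, 0.0803]
tool_rot: [2.348, 2.086, 0.001]
ft_force: [1.1, -0.3, -0.7]
grip_width: 0.398
grip_force: 0.0
```

```bash
python3 - <<'E'
from h import *
w=f2w(-66,90); plan(w[0],w[1],.041,84.05)
E
```

```text
pos [0.4223 0.3112 0.0803] yaw 83.25 slide [ 0.83 -0.6   3.93] roll -0.014 tiltz [ 0.001 -0.    -1.   ] F [ 1.1 -0.3 -0.7] w 34.7 gf 0.0 t 3.4
```

Request:
move_arm([
  [0.8, -0.6, 0],
  [0.8, -0.6, 2],
  [0.8, -0.6, 3.9],
  [0.8, -0.6, 3.9],
  [0.8, -0.6, 3.9],
], roll=[-0.014, -0.014, -0.014, -0.014, -0.014])

```text
time: 3.9
position: [0.4165, 0.3216, 0.0415]
tool_rot: [-2.331, -2.106, -0.001]
ft_force: [0.2, 0.8, 0.5]
grip_width: 0.401
grip_force: 0.0
```

Request:
move_arm([
  [0, 0, 0],
  [0, 0, 0],
  [0, 0, 0],
  [0, 0, 0],
  [0, 0, 0],
], roll=[0, 0, 0, 0, 0], gripper=0.6, squeeze=20)

```text
time: 4.4
position: [0.4168, 0.3209, 0.0409]
tool_rot: [2.332, 2.105, 0.001]
ft_force: [-0.1, -1.0, 2.9]
grip_width: 0.157
grip_force: 20.0
```

Request:
move_arm([
  [0, 0, -3],
  [0, 0, -7],
  [0, 0, -10],
  [0, 0, -10],
  [0, 0, -10],
], roll=[0, 0, 0, 0, 0])

```text
time: 4.9
position: [0.4166, 0.3205, 0.1405]
tool_rot: [2.332, 2.104, 0.0]
ft_force: [0.8, -0.1, -2.3]
grip_width: 0.163
grip_force: 20.0
```

```bash
python3 - <<'E'
from h import *
plan(.40,.405,.033,84.05)
E
```

```text
pos [0.4166 0.3205 0.1405] yaw 84.13 slide [ 8.24 -2.53 10.75] roll 0.0014 tiltz [ 0.001 -0.001 -1.   ] F [ 0.8 -0.1 -2.3] w 14.2 gf 20.0 t 4.9
```

Request:
move_arm([
  [3, -1, 0],
  [6, -2, 0],
  [8.2, -2.5, 2],
  [8.2, -2.5, 5],
  [8.2, -2.5, 8],
  [8.2, -2.5, 10],
  [8.2, -2.5, 10.7],
  [8.2, -2.5, 10.8],
  [8.2, -2.5, 10.8],
], roll=[0, 0, 0, 0, 0, 0, 0, 0, 0])

```text
time: 5.8
position: [0.3993, 0.4045, 0.0315]
tool_rot: [-2.331, -2.105, 0.003]
ft_force: [-0.2, -0.2, -1.2]
grip_width: 0.163
grip_force: 20.0
```

Request:
move_arm([
  [0, 0, 0],
  [0, 0, 0],
  [0, 0, 0],
  [0, 0, -3],
  [0, 0, -7],
  [0, 0, -10],
  [0, 0, -10],
], roll=[0, 0, 0, 0, 0, 0, 0], gripper=3.5)

```text
time: 6.5
position: [0.4017, 0.4075, 0.1372]
tool_rot: [2.331, 2.105, 0.013]
ft_force: [0.1, -0.2, 0.6]
grip_width: 0.403
grip_force: 0.0
```

```bash
python3 - <<'E'
from h import *
k=f2w(-45,-25); print(k); plan(k[0],k[1],.15,84.05);plan(k[0],k[1],.042,84.05)
E
```

```text
[0.42635091 0.20359941]
pos [0.4017 0.4075 0.1372] yaw 84.16 slide [-20.03   4.54  -1.37] roll 0.0018 tiltz [ 0.006  0.005 -1.   ] F [ 0.1 -0.2  0.6] w 35.1 gf 0.0 t 6.5
pos [0.4017 0.4075 0.1372] yaw 84.16 slide [-20.09   4.47   9.43] roll 0.0018 tiltz [ 0.006  0.005 -1.   ] F [ 0.1 -0.2  0.6] w 35.1 gf 0.0 t 6.5
```

Request:
move_arm([
  [-4, 1, -1],
  [-8, 2, -1],
  [-12, 3, -1],
  [-16, 4, -1],
  [-20, 4.5, -1],
  [-20, 4.5, -1],
  [-20, 4.5, -1],
  [-20, 4.5, -1],
], roll=[0, 0, 0, 0, 0, 0, 0, 0], gripper=4.5)

```text
time: 7.3
position: [0.424, 0.2025, 0.1425]
tool_rot: [-2.33, -2.107, -0.001]
ft_force: [0.5, 0.6, -0.5]
grip_width: 0.516
grip_force: 0.0
```

```bash
python3 - <<'E'
from h import *
k=f2w(-45,-25); plan(k[0],k[1],.040,84.05)
a=cams.get_image('top')[140:230,80:220]; b=cams.get_image('side')[190:330,110:290]
v=lambda x,h:cv2.resize(x[:,:,::-1],(500,h),interpolation=cv2.INTER_CUBIC)
cv2.imwrite('pics/k1.png',np.vstack([v(a,260),v(b,340)]))
E
```

```text
pos [0.424  0.2025 0.1425] yaw 84.24 slide [ 0.13  0.22 10.25] roll 0.0033 tiltz [ 0.  0. -1.] F [ 0.5  0.6 -0.5] w 44.9 gf 0.0 t 7.3
```

View pics/k1.png

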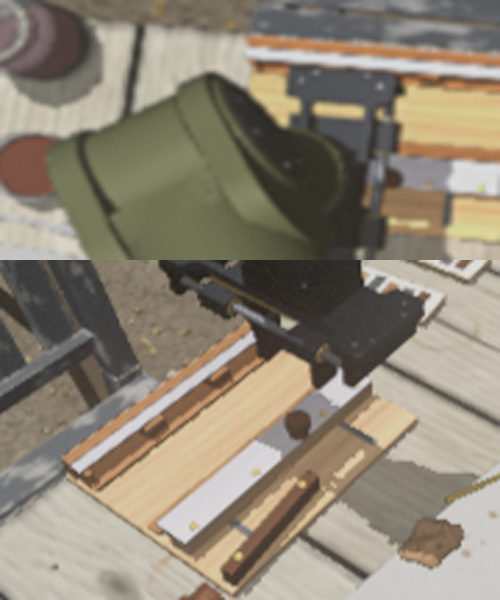

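The wedge is out of the frame and the gripper is above the knob. I'll go down, pinch and pull back.

Request:
move_arm([
  [0.1, 0.2, 3],
  [0.1, 0.2, 7],
  [0.1, 0.2, 10],
  [0.1, 0.2, 10.2],
  [0.1, 0.2, 10.2],
], roll=[0, 0, 0, 0, 0])

```text
time: 7.9
position: [0.4256, 0.2035, 0.0404]
tool_rot: [-2.328, -2.107, 0.001]
ft_force: [0.3, -0.2, 0.8]
grip_width: 0.518
grip_force: 0.0
```

Request:
move_arm([
  [0, 0, 0],
  [0, 0, 0],
  [0, 0, 0],
  [0, 0, 0],
  [0, 0, 0],
], roll=[0, 0, 0, 0, 0], gripper=1.5, squeeze=20)

```text
time: 8.4
position: [0.4279, 0.2021, 0.0414]
tool_rot: [2.331, 2.103, 0.004]
ft_force: [2.7, 0.2, 3.7]
grip_width: 0.243
grip_force: 20.0
```

```bash
python3 - <<'E'
from h import *
plan(*f2w(-66.5,-25),.040,84.05); print(w2f(monitor.get_state()['position']))
E
```

```text
pos [0.4279 0.2021 0.0414] yaw 84.13 slide [ 0.13 -2.32  0.13] roll 0.0013 tiltz [ 0.003  0.    -1.   ] F [2.7 0.2 3.7] w 21.2 gf 20.0 t 8.4
[[-43.32558201 -26.30131987]]
```

Request:
move_arm([
  [0, -0.5, 0],
  [0, -1, 0],
  [0, -1.5, 0],
  [0, -1.9, 0],
  [0, -2.2, 0],
  [0, -2.2, 0],
  [0, -2.2, 0],
  [0, -2.2, 0],
], roll=[0, 0, 0, 0, 0, 0, 0, 0])

```text
time: 9.2
position: [0.4079, 0.2043, 0.0414]
tool_rot: [2.33, 2.102, 0.009]
ft_force: [9.9, -0.4, -2.9]
grip_width: 0.241
grip_force: 20.0
```

```bash
python3 - <<'E'
from h import *
plan(*f2w(-66.5,-25),.040,84.05); print(w2f(monitor.get_state()['position']))
E
```

```text
pos [0.4079 0.2043 0.0414] yaw 84.11 slide [ 0.13 -0.31  0.14] roll 0.0011 tiltz [ 0.007  0.001 -1.   ] F [ 9.9 -0.4 -2.9] w 20.9 gf 20.0 t 9.2
[[-63.43418788 -26.26173648]]
```

Request:
move_arm([
  [0, 0.3, 0],
  [0, 0.3, 0],
  [0, 0.3, 0],
  [0, 0.3, -4],
  [0, 0.3, -8],
  [0, 0.3, -12],
  [0, 0.3, -12],
  [0, 0.3, -12],
], roll=[0, 0, 0, 0, 0, 0, 0, 0], gripper=4.5)

```text
time: 10.0
position: [0.4073, 0.204, 0.1606]
tool_rot: [2.331, 2.104, -0.0]
ft_force: [-0.3, -0.2, -0.4]
grip_width: 0.517
grip_force: 0.0
```

```bash
sed -i 's/F=np.array(\[.4737,.2238\])/F=np.array([.4747,.2237])/' h.py; python3 - <<'E'
from h import *
plan(.4811,-.0259,.15,180.6)
im=cams.get_image('top'); cv2.imwrite('pics/top1.png',im[:,:,::-1])
im=cams.get_image('side'); cv2.imwrite('pics/side1.png',im[:,:,::-1])
for q in blobs(im,lambda r,g,b:(b-r>-4)&(r>140),(125,165,300,330)): print(np.round(q.mean(0),1),*rect(ray('side',q,.0365)))
E
```

```text
pos [0.4073 0.204  0.1606] yaw 84.15 slide [-22.12   9.68   1.1 ] roll -1.6833 tiltz [ 0.001 -0.001 -1.   ] F [-0.3 -0.2 -0.4] w 45.0 gf 0.0 t 10.0
[200.7 285.8] [422.6 274.5] 141.9 30.7 84.12
[237.  250.4] [410.  153.2] 76.3 30.2 83.13
[297.4 249. ] [287.5  69.2] 89.5 15.6 -64.07
[171.2 246.3] [552.  216.9] 232.6 10.8 84.03
```

Request:
move_arm([
  [-2, 1, 0],
  [-4, 2, 0],
  [-6, 3, 0],
  [-8, 4, 0],
  [-10, 5, 0],
  [-12, 6, 0],
  [-14, 7, 0],
  [-16, 8, 0],
  [-18, 9, 0],
  [-20, 9.7, 0],
  [-22, 9.7, 0],
  [-22.1, 9.7, 0],
  [-22.1, 9.7, 1],
  [-22.1, 9.7, 1],
  [-22.1, 9.7, 1],
  [-22.1, 9.7, 1],
], roll=[-0.14, -0.28, -0.42, -0.56, -0.7, -0.84, -0.98, -1.12, -1.26, -1.4, -1.54, -1.68, -1.68, -1.68, -1.68, -1.68], gripper=6.6)

```text
time: 11.7
position: [0.4813, -0.0249, 0.1502]
tool_rot: [0.011, -3.141, -0.001]
ft_force: [0.1, 0.1, 0.1]
grip_width: 0.754
grip_force: 0.0
```

```bash
python3 - <<'E'
from h import *
plan(.4811,-.0259,.0025,180.6)
print(np.round(monitor.get_state()['joint_positions'],2))
E
```

```text
pos [ 0.4813 -0.0249  0.1502] yaw -179.59 slide [ 1.000e-02 -1.000e-01  1.477e+01] roll -0.0034 tiltz [-0.001  0.    -1.   ] F [0.1 0.1 0.1] w 65.6 gf 0.0 t 11.7
[ 0.8   0.06 -0.82  1.93  0.05  1.18  1.54]
```

Request:
move_arm([
  [0, -0.1, 4],
  [0, -0.1, 8],
  [0, -0.1, 12],
  [0, -0.1, 14],
  [0, -0.1, 14.7],
  [0, -0.1, 14.8],
  [0, -0.1, 14.8],
  [0, -0.1, 14.8],
], roll=[0, 0, 0, 0, 0, 0, 0, 0])

```text
time: 12.5
position: [0.4829, -0.0268, 0.004]
tool_rot: [-0.011, 3.139, -0.001]
ft_force: [-0.1, 0.1, 0.7]
grip_width: 0.752
grip_force: 0.0
```

Request:
move_arm([
  [0, 0, 0],
  [0, 0, 0],
  [0, 0, 0],
  [0, 0, 0],
  [0, 0, 0],
  [0, 0, 0],
], roll=[0, 0, 0, 0, 0, 0], gripper=4.2, squeeze=15)

```text
time: 13.1
position: [0.4819, -0.0267, 0.003]
tool_rot: [-0.011, 3.141, -0.001]
ft_force: [-1.1, -0.2, 5.1]
grip_width: 0.572
grip_force: 15.0
```

```bash
python3 - <<'E'
from h import *
plan(*f2w(9,0),.10,174.05)
E
```

```text
pos [ 0.4819 -0.0267  0.003 ] yaw -179.59 slide [-0.36 24.94 -9.71] roll 0.111 tiltz [ 0.001 -0.    -1.   ] F [-1.1 -0.2  5.1] w 49.8 gf 15.0 t 13.1
```

Request:
move_arm([
  [0, 0, -3],
  [0, 0, -7],
  [0, 0, -10],
  [0, 3, -10],
  [0, 7, -10],
  [0, 11, -10],
  [-0.2, 15, -10],
  [-0.3, 19, -10],
  [-0.4, 22, -10],
  [-0.4, 24.9, -9.7],
  [-0.4, 24.9, -9.7],
  [-0.4, 24.9, -9.7],
  [-0.4, 24.9, -9.7],
  [-0.4, 24.9, -9.7],
], roll=[0, 0, 0, 0, 0.02, 0.04, 0.06, 0.08, 0.1, 0.11, 0.11, 0.11, 0.11, 0.11])

```text
time: 14.5
position: [0.4841, 0.2207, 0.0993]
tool_rot: [-0.165, -3.137, 0.002]
ft_force: [-0.6, -0.1, -0.6]
grip_width: 0.57
grip_force: 15.0
```

```bash
python3 - <<'E'
from h import *
plan(*f2w(9,0),.040,174.05)
im=cams.get_image('side'); cv2.imwrite('pics/side2.png',cv2.resize(im[170:330,100:290,::-1],None,fx=3,fy=3,interpolation=cv2.INTER_CUBIC))
E
```

```text
pos [0.4841 0.2207 0.0993] yaw 173.98 slide [0.06 0.21 5.93] roll -0.0012 tiltz [-0.    -0.001 -1.   ] F [-0.6 -0.1 -0.6] w 49.6 gf 15.0 t 14.5
```

View pics/side2.png

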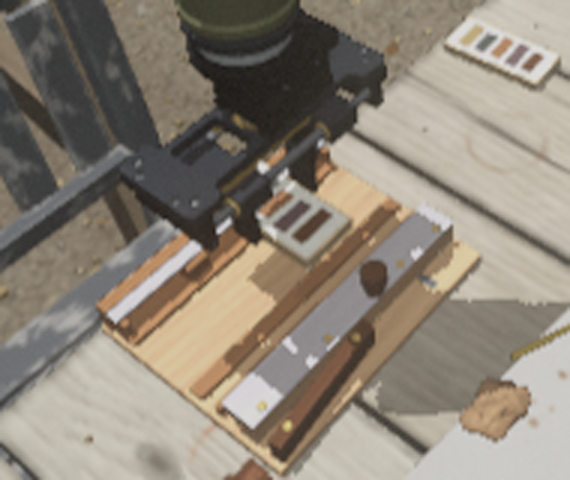

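The panel is held level over the middle bay, with the bar back and the sill clear. I'll lower it with a lighter grip so that the bar top tilts it.

Request:
move_arm([
  [0, 0.2, 3],
  [0, 0.2, 5.5],
  [0, 0.2, 5.5],
  [0, 0.2, 5.5],
  [0, 0.2, 5.5],
], roll=[0, 0, 0, 0, 0], squeeze=7)

```text
time: 15.05
position: [0.485, 0.2246, 0.0459]
tool_rot: [0.162, 3.135, 0.001]
ft_force: [-0.0, 0.6, -0.2]
grip_width: 0.566
grip_force: 7.0
```

Request:
move_arm([
  [0, 0, 0.3],
  [0, 0, 0.5],
  [0, 0, 0.7],
  [0, 0, 0.9],
  [0, 0, 0.9],
], roll=[0, 0, 0, 0, 0])

```text
time: 15.55
position: [0.4841, 0.2243, 0.0354]
tool_rot: [0.161, 3.137, -0.0]
ft_force: [-0.0, 0.7, 0.7]
grip_width: 0.572
grip_force: 7.0
```

Request:
move_arm([
  [0, 0, 0.2],
  [0, 0, 0.4],
  [0, 0, 0.5],
  [0, 0, 0.5],
], roll=[0, 0, 0, 0])

```text
time: 15.95
position: [0.4839, 0.2244, 0.0303]
tool_rot: [-0.161, -3.137, 0.0]
ft_force: [0.7, 0.1, -0.4]
grip_width: 0.572
grip_force: 7.0
```

```bash
python3 - <<'E'
from h import *
plan(*f2w(9,0),.029,174.05)
im=cams.get_image('side'); cv2.imwrite('pics/side3.png',cv2.resize(im[200:300,140:240,::-1],None,fx=6,fy=6,interpolation=cv2.INTER_CUBIC))
E
```

```text
pos [0.4839 0.2244 0.0303] yaw 174.11 slide [ 0.   -0.16  0.13] roll 0.001 tiltz [-0. -0. -1.] F [ 0.7  0.1 -0.4] w 49.8 gf 7.0 t 15.9
```

View pics/side3.png

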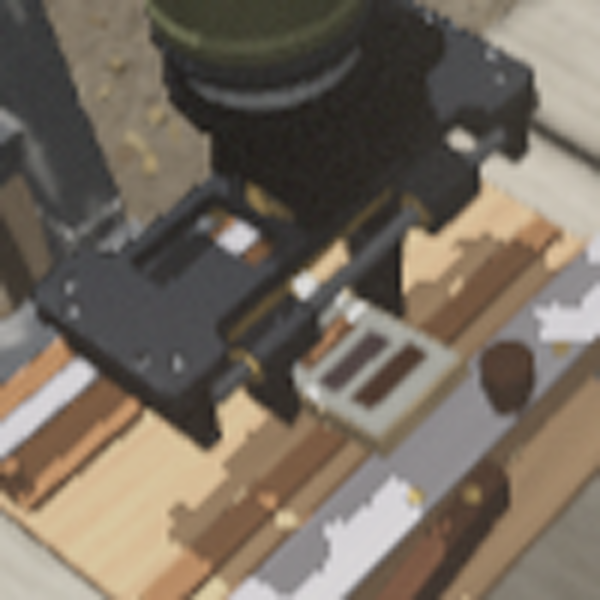

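Request:
move_arm([
  [0, -0.1, 0.15],
  [0, -0.1, 0.15],
  [0, -0.1, 0.05],
  [-0.4, -0.1, 0.05],
  [-0.8, -0.1, 0.05],
  [-1.2, -0.1, 0.05],
  [-1.2, -0.1, 0.05],
], roll=[0, 0, 0, 0, 0, 0, 0])

```text
time: 16.7
position: [0.4965, 0.2218, 0.0299]
tool_rot: [-0.163, -3.137, -0.0]
ft_force: [0.4, 0.7, -0.3]
grip_width: 0.573
grip_force: 7.0
```

Request:
move_arm([
  [-0.3, 0, 0],
  [-0.5, 0, 0],
  [-0.5, 0, 0],
], roll=[0, 0, 0])

```text
time: 17.0
position: [0.501, 0.2215, 0.03]
tool_rot: [0.162, 3.137, -0.0]
ft_force: [0.8, 0.2, -0.5]
grip_width: 0.575
grip_force: 7.0
```

```bash
python3 - <<'E'
from h import *
plan(*f2w(28.5,0),.019,174.05); print(w2f(monitor.get_state()['position']))
E
```

```text
pos [0.501  0.2215 0.03  ] yaw 174.1 slide [-0.21 -0.06  1.1 ] roll 0.0008 tiltz [ 0. -0. -1.] F [ 0.8  0.2 -0.5] w 50.0 gf 7.0 t 17.0
[[26.40116496  0.56813501]]
```

Request:
move_arm([
  [-0.1, 0, 0.2],
  [-0.1, 0, 0.4],
  [-0.1, 0, 0.6],
  [-0.1, 0, 0.6],
], roll=[0, 0, 0, 0])

```text
time: 17.4
position: [0.5015, 0.2216, 0.0237]
tool_rot: [-0.161, -3.137, 0.0]
ft_force: [-0.1, -1.0, -0.3]
grip_width: 0.574
grip_force: 7.0
```

Request:
move_arm([
  [0, 0, 0.2],
  [0, 0, 0.4],
  [0, 0, 0.5],
  [0, 0, 0.5],
  [0, 0, 0.5],
], roll=[0, 0, 0, 0, 0])

```text
time: 17.9
position: [0.5017, 0.2214, 0.0189]
tool_rot: [-0.161, -3.137, 0.0]
ft_force: [-0.5, 0.0, -0.1]
grip_width: 0.575
grip_force: 7.0
```

```bash
python3 - <<'E'
from h import *
plan(*f2w(28.5,0),.019,174.05); print(w2f(monitor.get_state()['position']))
im=cams.get_image('side'); cv2.imwrite('pics/side4.png',cv2.resize(im[200:300,140:240,::-1],None,fx=6,fy=6,interpolation=cv2.INTER_CUBIC))
E
```

```text
pos [0.5017 0.2214 0.0189] yaw 174.11 slide [-0.14 -0.05 -0.01] roll 0.0011 tiltz [-0. -0. -1.] F [-0.5  0.  -0.1] w 50.1 gf 7.0 t 17.9
[[27.10064303  0.49661423]]
```

View pics/side4.png

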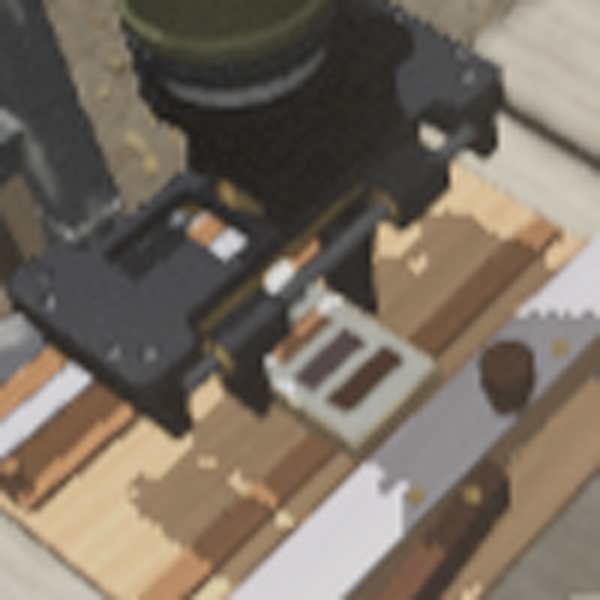

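```bash
python3 - <<'E'
from h import *
for x in(-27,-33): 
  for z in(16,28,34,40):
    print(x,z,[np.round((proj('side',[*f2w(x,y),z/1000])-[140,200])*6)[0] for y in(25,-25)])
for x in (-30,-36): print('sill',x,[np.round((proj('side',[*f2w(x,y),.022])-[140,200])*6)[0] for y in(25,-25)])
print('keeper',[np.round((proj('side',[*f2w(-39.5,y),.0365])-[140,200])*6)[0] for y in(25,-25)])
E
```

```text
-27 16 [array([354., 461.]), array([440., 377.])]
-27 28 [array([351., 444.]), array([438., 360.])]
-27 34 [array([350., 435.]), array([436., 351.])]
-27 40 [array([348., 427.]), array([435., 342.])]
-33 16 [array([365., 469.]), array([451., 385.])]
-33 28 [array([362., 452.]), array([449., 367.])]
-33 34 [array([361., 443.]), array([448., 358.])]
-33 40 [array([359., 435.]), array([447., 349.])]
sill -30 [array([358., 457.]), array([444., 372.])]
sill -36 [array([369., 465.]), array([455., 380.])]
keeper [array([373., 449.]), array([459., 363.])]
```

The near corners at about (351,440) and (438,358) agree with a seated panel. I'll release, lift, and look at it from both cameras.

Request:
move_arm([
  [0, 0, 0],
  [0, 0, 0],
  [0, 0, 0],
  [0, 0, -3],
  [0, 0, -7],
  [0, 0, -11],
  [0, 0, -11],
  [0, -4, -11],
  [0, -8, -11],
  [0, -12, -11],
  [0, -16, -11],
  [0, -20, -11],
  [0, -20, -11],
  [0, -20, -11],
], roll=[0, 0, 0, 0, 0, 0, 0, 0, 0, 0, 0, 0, 0, 0], gripper=5.9)

```text
time: 19.35
position: [0.481, 0.0216, 0.1287]
tool_rot: [-0.166, -3.137, 0.0]
ft_force: [-0.7, -0.3, 0.2]
grip_width: 0.677
grip_force: 0.0
```

```bash
cat > pan.py <<'E'
from h import *
import sys
t=cams.get_image('top'); s=cams.get_image('side')
a=t[145:225,130:230,::-1]; b=s[200:330,120:270,::-1]
v=lambda x,h:cv2.resize(x,(int(x.shape[1]*h/x.shape[0]),h),interpolation=cv2.INTER_CUBIC)
a=v(a,300); b=v(b,300); cv2.imwrite(f'pics/{sys.argv[1]}.png',np.hstack([a,b]))
for z in(16,22,28,34):
    pt=lambda n,x,y: np.round(proj(n,[*f2w(x,y),z/1000])[0],1)
    print(z,'top',pt('top',-25.5,25),pt('top',-25.5,-25),'side',pt('side',-25.5,25),pt('side',-25.5,-25))
plan(.4737,-.1127,.12,179.6)
E
python3 pan.py p1
```

```text
16 top [175.9 194.6] [191.8 196.2] side [198.6 276.6] [212.8 262.5]
22 top [175.4 194.5] [191.4 196.2] side [198.3 275.1] [212.6 261.1]
28 top [174.9 194.4] [191.  196.1] side [198.  273.7] [212.5 259.6]
34 top [174.4 194.3] [190.6 196. ] side [197.8 272.2] [212.3 258.1]
pos [0.4812 0.0239 0.1289] yaw 174.2 slide [ -0.63 -13.66   0.89] roll -0.0943 tiltz [ 0.     0.001 -1.   ] F [0.1 1.  0.4] w 59.2 gf 0.0 t 19.4
```

View pics/p1.png

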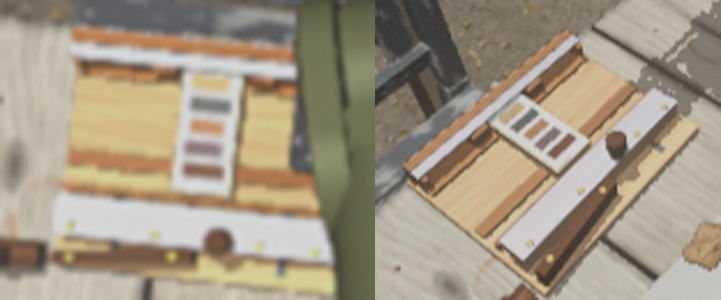

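The first panel lies in the middle bay under the lip, its near corners at about side (200,274.5) and (212,258.5), close to the seated prediction. Now the second panel.

Request:
move_arm([
  [-0.2, -4, 0],
  [-0.4, -8, 0],
  [-0.6, -12, 0],
  [-0.6, -13.6, 0.5],
  [-0.6, -13.6, 1],
  [-0.6, -13.6, 1],
  [-0.6, -13.6, 1],
], roll=[-0.03, -0.06, -0.09, -0.094, -0.094, -0.094, -0.094], gripper=6.6)

```text
time: 20.15
position: [0.4736, -0.1107, 0.1189]
tool_rot: [-0.008, -3.141, -0.001]
ft_force: [-0.1, 0.2, 0.3]
grip_width: 0.759
grip_force: 0.0
```

```bash
python3 - <<'E'
from h import *
plan(.4745,-.1127,.0025,179.6)
im=cams.get_image('side')
q=blobs(im,lambda r,g,b:(r>188)&(b>180),(260,170,300,200),minA=3)
for k in q: print(np.round(k.mean(0),1),*rect(ray('side',k,.012)))
E
```

```text
pos [ 0.4736 -0.1107  0.1189] yaw 179.71 slide [-0.09 -0.21 11.64] roll 0.002 tiltz [-0.     0.001 -1.   ] F [-0.1  0.2  0.3] w 66.0 gf 0.0 t 20.1
[265.8 183.7] [ 485.5 -115. ] 60.5 49.6 -0.76
```

Request:
move_arm([
  [-0.1, -0.3, 4],
  [-0.1, -0.3, 8],
  [-0.1, -0.3, 11],
  [-0.1, -0.3, 11.6],
  [-0.1, -0.3, 11.6],
  [-0.1, -0.3, 11.6],
], roll=[0, 0, 0, 0, 0, 0])

```text
time: 20.8
position: [0.4757, -0.1158, 0.0044]
tool_rot: [0.012, 3.139, -0.001]
ft_force: [0.8, 0.7, -0.0]
grip_width: 0.759
grip_force: 0.0
```

Request:
move_arm([
  [0, 0, 0],
  [0, 0, 0],
  [0, 0, 0],
  [0, 0, 0],
  [0, 0, 0],
  [0, 0, 0],
], roll=[0, 0, 0, 0, 0, 0], gripper=4.2, squeeze=15)

```text
time: 21.4
position: [0.4748, -0.1164, 0.0038]
tool_rot: [0.014, 3.141, -0.001]
ft_force: [-1.1, 0.1, 5.7]
grip_width: 0.573
grip_force: 15.0
```

```bash
python3 - <<'E'
from h import *
plan(*f2w(9,-80),.10,174.05)
E
```

```text
pos [ 0.4748 -0.1164  0.0038] yaw 179.49 slide [ 0.16 25.96 -9.64] roll 0.095 tiltz [ 0.001 -0.001 -1.   ] F [-1.1  0.1  5.7] w 49.9 gf 15.0 t 21.4
```

Request:
move_arm([
  [0, 0, -3],
  [0, 0, -7],
  [0, 0, -10],
  [0, 3, -10],
  [0, 7, -10],
  [0, 11, -10],
  [0.1, 15, -10],
  [0.1, 19, -10],
  [0.2, 23, -10],
  [0.2, 26, -9.7],
  [0.2, 26, -9.7],
  [0.2, 26, -9.7],
  [0.2, 26, -9.7],
  [0.2, 26, -9.7],
], roll=[0, 0, 0, 0, 0.02, 0.04, 0.06, 0.08, 0.095, 0.095, 0.095, 0.095, 0.095, 0.095])

```text
time: 22.8
position: [0.4747, 0.142, 0.0998]
tool_rot: [-0.167, -3.137, 0.001]
ft_force: [-0.3, -0.0, -0.5]
grip_width: 0.572
grip_force: 15.0
```

```bash
python3 - <<'E'
from h import *
plan(*f2w(9,-80),.031,174.05)
E
```

```text
pos [0.4747 0.142  0.0998] yaw 173.91 slide [-0.06  0.13  6.88] roll -0.0025 tiltz [-0.    -0.001 -1.   ] F [-0.3 -0.  -0.5] w 49.8 gf 15.0 t 22.8
```

Request:
move_arm([
  [-0.1, 0.15, 3],
  [-0.1, 0.15, 5.4],
  [-0.1, 0.15, 5.4],
  [-0.1, 0.15, 5.4],
  [-0.1, 0.15, 5.7],
  [-0.1, 0.15, 6],
  [-0.1, 0.15, 6.3],
  [-0.1, 0.15, 6.6],
  [-0.1, 0.15, 6.9],
  [-0.1, 0.15, 7],
  [-0.1, 0.15, 7],
  [-0.1, 0.15, 7],
], roll=[0, 0, 0, 0, 0, 0, 0, 0, 0, 0, 0, 0], squeeze=7)

```text
time: 24.0
position: [0.4759, 0.1451, 0.0304]
tool_rot: [0.163, 3.137, -0.0]
ft_force: [-0.0, 0.1, 4.0]
grip_width: 0.578
grip_force: 7.0
```

```bash
python3 - <<'E'
from h import *
plan(*f2w(27,-80),.031,174.05); print(w2f(monitor.get_state()['position']))
E
```

```text
pos [0.4759 0.1451 0.0304] yaw 174.06 slide [-1.77 -0.19 -0.06] roll 0.0001 tiltz [ 0. -0. -1.] F [-0.   0.1  4. ] w 50.3 gf 7.0 t 24.0
[[  9.34396307 -78.06727267]]
```

Request:
move_arm([
  [0, -0.2, -0.05],
  [0, -0.2, -0.05],
  [-0.4, -0.2, -0.05],
  [-0.8, -0.2, -0.05],
  [-1.2, -0.2, -0.05],
  [-1.2, -0.2, -0.05],
], roll=[0, 0, 0, 0, 0, 0])

```text
time: 24.6
position: [0.4879, 0.1416, 0.0303]
tool_rot: [-0.164, -3.137, -0.0]
ft_force: [0.7, -0.0, -1.7]
grip_width: 0.572
grip_force: 7.0
```

Request:
move_arm([
  [-0.3, 0, 0],
  [-0.6, 0, 0],
  [-0.6, 0, 0],
  [-0.6, 0, 0],
], roll=[0, 0, 0, 0])

```text
time: 25.0
position: [0.4933, 0.1412, 0.0304]
tool_rot: [-0.163, -3.137, 0.0]
ft_force: [-0.2, -0.8, -2.0]
grip_width: 0.572
grip_force: 7.0
```

```bash
python3 - <<'E'
from h import *
plan(*f2w(27.5,-80),.0195,174.05); print(w2f(monitor.get_state()['position']))
im=cams.get_image('side'); cv2.imwrite('pics/side5.png',cv2.resize(im[190:280,160:260,::-1],None,fx=6,fy=6,interpolation=cv2.INTER_CUBIC))
E
```

```text
pos [0.4933 0.1412 0.0304] yaw 174.05 slide [-0.05  0.01  1.09] roll 0.0001 tiltz [-0. -0. -1.] F [-0.2 -0.8 -2. ] w 49.8 gf 7.0 t 25.0
[[ 27.04622017 -80.12636329]]
```

View pics/side5.png

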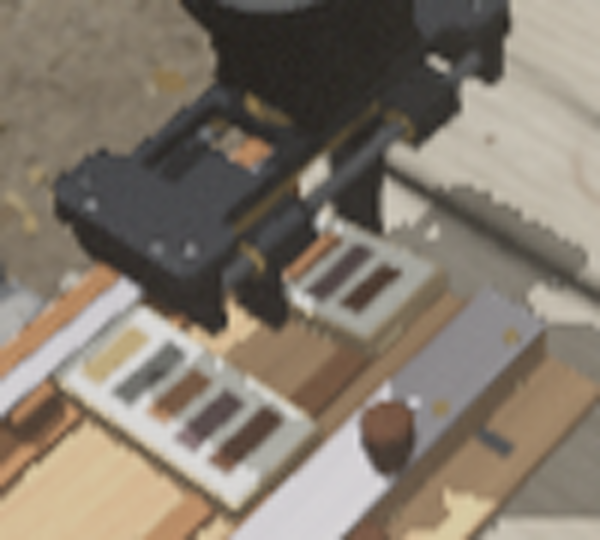

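Panel b's near end is up at about (375,340) and its far end is by the lip. A downward 2 N suggests light lip contact. I'll lower it now.

Request:
move_arm([
  [0, 0, 0.2],
  [0, 0, 0.4],
  [0, 0, 0.6],
  [0, 0, 0.8],
  [0, 0, 1],
  [0, 0, 1.1],
  [0, 0, 1.1],
], roll=[0, 0, 0, 0, 0, 0, 0])

```text
time: 25.75
position: [0.4933, 0.1412, 0.0196]
tool_rot: [-0.163, -3.137, 0.001]
ft_force: [-0.9, -0.6, 2.4]
grip_width: 0.569
grip_force: 7.0
```

Request:
move_arm([
  [0, 0, 0],
  [0, 0, 0],
  [0, 0, 0],
  [0, 0, -3],
  [0, 0, -6],
  [0, 0, -6],
  [0, 0, -6],
], roll=[0, 0, 0, 0, 0, 0, 0], gripper=5.9)

```text
time: 26.45
position: [0.4938, 0.1411, 0.0799]
tool_rot: [0.163, 3.136, -0.001]
ft_force: [-0.3, -1.0, -0.2]
grip_width: 0.68
grip_force: 0.0
```

```bash
python3 - <<'E'
from h import *
plan(*f2w(-14,-80),.035,174.05); plan(*f2w(-14,0),.035,174.05)
E
```

```text
pos [0.4938 0.1411 0.0799] yaw 174.03 slide [4.17 0.02 4.49] roll -0.0003 tiltz [ 0.002 -0.    -1.   ] F [-0.3 -1.  -0.2] w 59.1 gf 0.0 t 26.4
pos [0.4938 0.1411 0.0799] yaw 174.03 slide [4.17 8.02 4.48] roll -0.0003 tiltz [ 0.002 -0.    -1.   ] F [-0.3 -1.  -0.2] w 59.1 gf 0.0 t 26.4
```

Request:
move_arm([
  [2, 0, 0],
  [4.2, 0, 0],
  [4.2, 0, 2],
  [4.2, 0, 3.5],
  [4.2, 0, 4.2],
  [4.2, 0, 4.5],
  [4.2, 0, 4.5],
], roll=[0, 0, 0, 0, 0, 0, 0], gripper=0)

```text
time: 27.15
position: [0.4512, 0.1456, 0.034]
tool_rot: [-0.163, -3.136, -0.0]
ft_force: [0.0, -0.3, -0.9]
grip_width: 0.126
grip_force: 0.0
```

Request:
move_arm([
  [0, 0, 0.2],
  [0, 0, 0.4],
  [0, 0, 0.5],
  [0, 0, 0.5],
], roll=[0, 0, 0, 0])

```text
time: 27.55
position: [0.4516, 0.1455, 0.0296]
tool_rot: [0.163, 3.137, -0.0]
ft_force: [-0.0, 0.5, -0.2]
grip_width: 0.005
grip_force: 0.0
```

Request:
move_arm([
  [0, 0, 0.1],
  [0, 0, 0.2],
  [0, 0, 0.3],
  [0, 0, 0.3],
], roll=[0, 0, 0, 0])

```text
time: 27.95
position: [0.4518, 0.1456, 0.0283]
tool_rot: [-0.163, -3.137, 0.003]
ft_force: [-5.8, -2.4, 18.9]
grip_width: 0.005
grip_force: 9.6
```

Request:
move_arm([
  [0, 0, -1],
  [0, 0, -2.5],
  [0, 4, -2.5],
  [0, 8, -2.5],
  [0, 8, -2.5],
  [0, 8, -1.5],
  [0, 8, -0.5],
  [0, 8, -0.3],
  [0, 8, -0.3],
], roll=[0, 0, 0, 0, 0, 0, 0, 0, 0])

```text
time: 28.85
position: [0.4595, 0.2234, 0.0286]
tool_rot: [-0.166, -3.136, 0.002]
ft_force: [-0.8, 1.2, 0.1]
grip_width: 0.004
grip_force: 0.0
```

Request:
move_arm([
  [0, 0, 0.1],
  [0, 0, 0.2],
  [0, 0, 0.2],
], roll=[0, 0, 0])

```text
time: 29.15
position: [0.4597, 0.2235, 0.0284]
tool_rot: [-0.165, -3.136, 0.005]
ft_force: [-5.4, -3.5, 15.4]
grip_width: 0.009
grip_force: 7.6
```

Request:
move_arm([
  [0, 0, -3],
  [0, 0, -7],
  [0, 0, -10],
  [0, 0, -10],
  [0, 0, -10],
], roll=[0, 0, 0, 0, 0], gripper=4.5)

```text
time: 29.65
position: [0.4603, 0.224, 0.1274]
tool_rot: [0.166, 3.136, -0.002]
ft_force: [0.3, 0.2, -0.9]
grip_width: 0.374
grip_force: 0.0
```

```bash
python3 - <<'E'
from h import *
plan(*f2w(-65,-25),.14,84.05)
E
```

```text
pos [0.4603 0.224  0.1274] yaw 173.95 slide [ 5.05 -2.39 -1.26] roll 1.5691 tiltz [ 0.001 -0.001 -1.   ] F [ 0.3  0.2 -0.9] w 32.6 gf 0.0 t 29.6
```

Both near ends seat at 28 mm. Now turn to the knob.

Request:
move_arm([
  [1, -0.5, -1],
  [2, -1, -1],
  [3, -1.5, -1],
  [4, -2, -1],
  [5, -2.4, -1],
  [5, -2.4, -1],
  [5, -2.4, -1],
  [5, -2.4, -1],
  [5, -2.4, -1],
  [5, -2.4, -1],
  [5, -2.4, -1],
  [5, -2.4, -1],
  [5, -2.4, -1],
  [5, -2.4, -1],
], roll=[0.14, 0.28, 0.42, 0.56, 0.7, 0.84, 0.98, 1.12, 1.26, 1.4, 1.5, 1.57, 1.57, 1.57])

```text
time: 31.05
position: [0.4069, 0.2058, 0.1364]
tool_rot: [-2.331, -2.105, 0.003]
ft_force: [0.1, -0.1, 0.0]
grip_width: 0.516
grip_force: 0.0
```

```bash
python3 - <<'E'
from h import *
plan(*f2w(-64.5,-25.5),.0405,84.05)
t=cams.get_image('top'); cv2.imwrite('pics/top2.png',t[:,:,::-1])
q=blobs(t,lambda r,g,b:(r<125)&(r-b>25)&(r>50),(90,180,150,235))
for k in q: print(np.round(k.mean(0),1),*rect(ray('top',k,.04)))
E
```

```text
pos [0.4069 0.2058 0.1364] yaw 84.17 slide [-0.06  0.12  9.59] roll 0.0021 tiltz [-0.002 -0.001 -1.   ] F [ 0.1 -0.1  0. ] w 44.9 gf 0.0 t 31.1
[101.1 219.9] [372.2 471.4] 97.8 24.4 21.46
[ 92.5 196.8] [443.8 494.7] 64.0 28.4 1.63
[129.6 211.6] [393.2 392.4] 162.3 124.7 24.56
```

Request:
move_arm([
  [0, 0.1, 4],
  [0, 0.1, 8],
  [0, 0.1, 9.6],
  [0, 0.1, 9.6],
  [0, 0.1, 9.6],
], roll=[0, 0, 0, 0, 0])

```text
time: 31.6
position: [0.4085, 0.2066, 0.0417]
tool_rot: [-2.331, -2.105, 0.0]
ft_force: [0.4, 0.0, 0.2]
grip_width: 0.516
grip_force: 0.0
```

Request:
move_arm([
  [0, 0, 0],
  [0, 0, 0],
  [0, 0, 0],
  [0, 0, 0],
  [0, 0, 0],
], roll=[0, 0, 0, 0, 0], gripper=1.5, squeeze=25)

```text
time: 32.1
position: [0.4088, 0.2063, 0.042]
tool_rot: [2.332, 2.104, -0.0]
ft_force: [-0.7, -0.0, 4.6]
grip_width: 0.241
grip_force: 25.0
```

Request:
move_arm([
  [0, 0.4, 0],
  [0, 0.8, 0],
  [0, 1.2, 0],
  [0, 1.5, 0],
  [0, 1.8, 0],
  [0, 2, 0],
  [0, 2, 0],
  [0, 2, 0],
], roll=[0, 0, 0, 0, 0, 0, 0, 0])

```text
time: 32.9
position: [0.4285, 0.2042, 0.042]
tool_rot: [2.333, 2.104, -0.001]
ft_force: [-1.8, -1.6, 6.8]
grip_width: 0.237
grip_force: 25.0
```

```bash
python3 - <<'E'
from h import *
plan(*f2w(-44.5,-25),.0405,84.05); print(w2f(monitor.get_state()['position']))
E
```

```text
pos [0.4285 0.2042 0.042 ] yaw 84.09 slide [-0.08 -0.05  0.15] roll 0.0007 tiltz [-0.    -0.001 -1.   ] F [-1.8 -1.6  6.8] w 20.6 gf 25.0 t 32.9
[[-43.96498714 -24.16091066]]
```

Request:
move_arm([
  [0, 0.1, 0],
  [0, 0.2, 0],
  [0, 0.3, 0],
  [0, 0.3, 0],
  [0, 0.3, 0],
], roll=[0, 0, 0, 0, 0])

```text
time: 33.4
position: [0.4294, 0.2041, 0.0419]
tool_rot: [-2.331, -2.104, 0.007]
ft_force: [-7.2, -0.9, 11.7]
grip_width: 0.236
grip_force: 25.0
```

```bash
python3 - <<'E'
from h import *
plan(*f2w(-44.5,-25),.0405,84.05); print(w2f(monitor.get_state()['position']))
E
```

```text
pos [0.4294 0.2041 0.0419] yaw 84.13 slide [-0.08 -0.15  0.14] roll 0.0014 tiltz [-0.004 -0.002 -1.   ] F [-7.2 -0.9 11.7] w 20.5 gf 25.0 t 33.4
[[-43.00015964 -24.18928682]]
```

Request:
move_arm([
  [0, -0.2, 0],
  [0, -0.2, 0],
  [0, -0.2, 0],
  [0, -0.2, 0],
  [0, -0.2, -4],
  [0, -0.2, -8],
  [0, -0.2, -12],
  [-4, -0.2, -13],
  [-8, -0.2, -13],
  [-12, -0.2, -13],
  [-12, -0.2, -13],
  [-12, -0.2, -13],
], roll=[0, 0, 0, 0, 0, 0, 0, 0, 0, 0, 0, 0], gripper=3.5)

```text
time: 34.6
position: [0.4173, 0.0841, 0.1716]
tool_rot: [2.335, 2.101, 0.0]
ft_force: [-0.3, 0.4, 0.5]
grip_width: 0.403
grip_force: 0.0
```

```bash
python3 - <<'E'
from h import *
plan(.40,.405,.10,84.05)
t=cams.get_image('top'); s=cams.get_image('side')
v=lambda x,h:cv2.resize(x[:,:,::-1],(int(x.shape[1]*h/x.shape[0]),h),interpolation=cv2.INTER_CUBIC)
cv2.imwrite('pics/w2.png',np.vstack([v(t[145:230,95:235],300),v(s[200:370,110:360],290)[:, :494]]) if 0 else v(t[145:230,95:235],480))
cv2.imwrite('pics/s2.png',s[:,:,::-1])
E
```

```text
pos [0.4173 0.0841 0.1716] yaw 83.95 slide [31.73 -5.11  7.15] roll -0.0018 tiltz [ 0.001 -0.    -1.   ] F [-0.3  0.4  0.5] w 35.1 gf 0.0 t 34.6
```

View pics/w2.png

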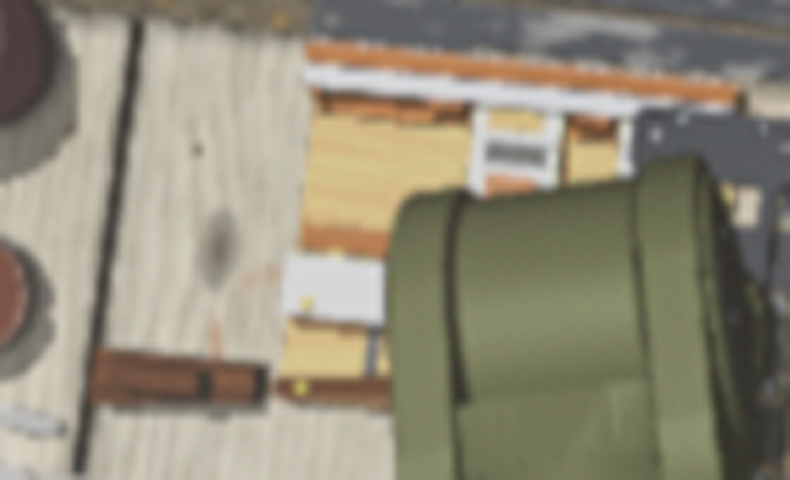

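The wedge lies on the table left of the frame, thin top end at about (140,213) and rib end at about (130.4,213). I'll check that against where I left it.

```bash
python3 - <<'E'
from h import *
yh=Rf@np.array([0,1]); o=np.array([.3995,.405])
print(proj('top',[*(o-.045*yh),.024]),proj('top',[*(o-.023*yh),.048]),proj('top',[*(o+.023*yh),.048]))
print(ray('top',(140.2,213),.024)[0,:2]+.045*yh, ray('top',(130.4,213),.048)[0,:2]+.023*yh)
t=cams.get_image('top')
for k in blobs(t,lambda r,g,b:(r<130)&(r-b>25)&(r>40),(108,203,144,222)): print(np.round(k.mean(0),1),*rect(ray('top',k,.036)))
E
```

```text
[[139.64120542 213.07312317]] [[129.61454859 212.37190459]] [[114.56461594 210.78355519]]
[0.39972413 0.40327565] [0.3976168  0.40258011]
[124.8 211.6] [401.6 401. ] 89.8 32.6 -89.44
```

Request:
move_arm([
  [4, -0.7, 0],
  [8, -1.4, 0],
  [12, -2.1, 0],
  [16, -2.8, 0],
  [20, -3.5, 0],
  [24, -4.2, 0],
  [28, -4.8, 0],
  [31.7, -5.1, 0],
  [31.7, -5.1, 3],
  [31.7, -5.1, 7],
  [31.7, -5.1, 7],
  [31.7, -5.1, 7],
  [31.7, -5.1, 7],
], roll=[0, 0, 0, 0, 0, 0, 0, 0, 0, 0, 0, 0, 0])

```text
time: 36.05
position: [0.3996, 0.4068, 0.1035]
tool_rot: [-2.332, -2.104, -0.004]
ft_force: [-0.3, 0.6, 0.2]
grip_width: 0.402
grip_force: 0.0
```

```bash
python3 - <<'E'
from h import *
plan(.3995,.404,.032,84.05)
E
```

```text
pos [0.3996 0.4068 0.1035] yaw 84.11 slide [-0.3   0.01  7.15] roll 0.0011 tiltz [ 0.002  0.002 -1.   ] F [-0.3  0.6  0.2] w 35.0 gf 0.0 t 36.0
```

Request:
move_arm([
  [-0.3, 0, 3],
  [-0.3, 0, 6],
  [-0.3, 0, 7.1],
  [-0.3, 0, 7.1],
  [-0.3, 0, 7.1],
], roll=[0, 0, 0, 0, 0])

```text
time: 36.55
position: [0.3995, 0.4035, 0.0323]
tool_rot: [-2.333, -2.104, -0.004]
ft_force: [-1.0, 0.0, 0.3]
grip_width: 0.404
grip_force: 0.0
```

Request:
move_arm([
  [0, 0, 0],
  [0, 0, 0],
  [0, 0, 0],
  [0, 0, 0],
  [0, 0, 0],
], roll=[0, 0, 0, 0, 0], gripper=0.6, squeeze=30)

```text
time: 37.05
position: [0.399, 0.4026, 0.031]
tool_rot: [2.333, 2.104, 0.001]
ft_force: [-0.5, -0.2, 3.3]
grip_width: 0.158
grip_force: 30.0
```

```bash
python3 - <<'E'
from h import *
plan(*f2w(-67.5,98),.14,84.05)
E
```

```text
pos [0.399  0.4026 0.031 ] yaw 84.09 slide [ -7.21   2.63 -10.9 ] roll 0.0008 tiltz [ 0.001  0.    -1.   ] F [-0.5 -0.2  3.3] w 13.7 gf 30.0 t 37.0
```

Request:
move_arm([
  [0, 0, -4],
  [0, 0, -8],
  [0, 0, -11],
  [-3, 1, -11],
  [-7, 2.6, -11],
  [-7.2, 2.6, -11],
  [-7.2, 2.6, -11],
  [-7.2, 2.6, -11],
], roll=[0, 0, 0, 0, 0, 0, 0, 0])

```text
time: 37.85
position: [0.4166, 0.3289, 0.1405]
tool_rot: [-2.331, -2.105, -0.0]
ft_force: [-0.2, -0.0, 0.6]
grip_width: 0.158
grip_force: 30.0
```

```bash
python3 - <<'E'
from h import *
plan(*f2w(-67.5,99),.042,84.05)
t=cams.get_image('top'); s=cams.get_image('side')
v=lambda x,h:cv2.resize(x[:,:,::-1],(int(x.shape[1]*h/x.shape[0]),h),interpolation=cv2.INTER_CUBIC)
cv2.imwrite('pics/w3.png',v(s[220:350,110:270],500))
E
```

```text
pos [0.4166 0.3289 0.1405] yaw 84.15 slide [0.03 0.13 9.85] roll 0.0018 tiltz [-0.     0.001 -1.   ] F [-0.2 -0.   0.6] w 13.7 gf 30.0 t 37.9
```

View pics/w3.png

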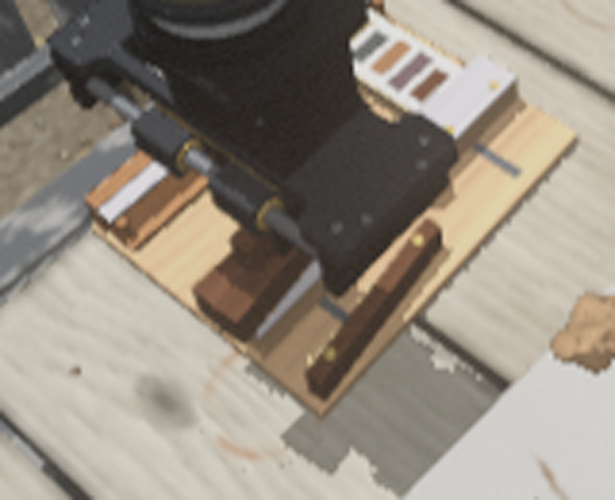

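The wedge is held level above its gap. I'll lower it in.

Request:
move_arm([
  [0, 0.1, 3],
  [0, 0.1, 6],
  [0, 0.1, 7],
  [0, 0.1, 7.5],
  [0, 0.1, 8],
  [0, 0.1, 8],
  [0, 0.1, 8],
], roll=[0, 0, 0, 0, 0, 0, 0])

```text
time: 38.65
position: [0.4187, 0.3286, 0.0614]
tool_rot: [2.332, 2.104, 0.002]
ft_force: [-0.3, 0.3, -1.5]
grip_width: 0.158
grip_force: 30.0
```

Request:
move_arm([
  [0, 0, 0.4],
  [0, 0, 0.8],
  [0, 0, 1.2],
  [0, 0, 1.6],
  [0, 0, 1.8],
  [0, 0, 1.8],
], roll=[0, 0, 0, 0, 0, 0])

```text
time: 39.25
position: [0.4179, 0.3278, 0.042]
tool_rot: [-2.333, -2.104, 0.001]
ft_force: [-0.2, 0.8, -0.8]
grip_width: 0.16
grip_force: 30.0
```

```bash
python3 - <<'E'
from h import *
plan(*f2w(-67.5,98),.042,84.05); print(w2f(monitor.get_state()['position']))
E
```

```text
pos [0.4179 0.3278 0.042 ] yaw 84.1 slide [ 0.03 -0.02  0.  ] roll 0.0009 tiltz [-0.001 -0.    -1.   ] F [-0.2  0.8 -0.8] w 14.0 gf 30.0 t 39.2
[[-67.32474718  97.65451756]]
```

Request:
move_arm([
  [-0.5, 0, 0.05],
  [-1, 0, 0.05],
  [-1.5, 0, 0.05],
  [-2, 0, 0.05],
  [-2.5, 0, 0.05],
  [-3, 0, 0.05],
  [-3.3, 0, 0.05],
  [-3.3, 0, 0.05],
], roll=[0, 0, 0, 0, 0, 0, 0, 0])

```text
time: 40.05
position: [0.4151, 0.2945, 0.0421]
tool_rot: [2.333, 2.103, -0.0]
ft_force: [0.1, -0.6, -0.3]
grip_width: 0.153
grip_force: 30.0
```

```bash
python3 - <<'E'
from h import *
plan(*f2w(-67.5,98),.042,84.05); print(w2f(monitor.get_state()['position']))
E
```

```text
pos [0.4151 0.2945 0.0421] yaw 84.05 slide [ 3.38 -0.09  0.  ] roll 0.0 tiltz [ 0.    -0.001 -1.   ] F [ 0.1 -0.6 -0.3] w 13.3 gf 30.0 t 40.0
[[-66.61750831  64.24375692]]
```

Request:
move_arm([
  [-0.2, 0, 0],
  [-0.4, 0, 0],
  [-0.6, 0, 0],
  [-0.6, 0, 0],
], roll=[0, 0, 0, 0])

```text
time: 40.45
position: [0.4151, 0.2894, 0.0424]
tool_rot: [2.333, 2.103, 0.003]
ft_force: [3.0, 2.3, -0.7]
grip_width: 0.158
grip_force: 30.0
```

Request:
move_arm([
  [-0.2, 0, 0],
  [-0.4, 0, 0],
  [-0.6, 0, 0],
  [-0.6, 0, 0],
], roll=[0, 0, 0, 0])

```text
time: 40.85
position: [0.4151, 0.2838, 0.0426]
tool_rot: [2.333, 2.103, 0.005]
ft_force: [4.8, 2.1, 0.0]
grip_width: 0.158
grip_force: 30.0
```

```bash
python3 - <<'E'
from h import *
plan(*f2w(-66,98),.042,84.05); print(w2f(monitor.get_state()['position']))
E
```

```text
pos [0.4151 0.2838 0.0426] yaw 84.08 slide [ 4.44 -0.04  0.07] roll 0.0005 tiltz [ 0.003  0.002 -1.   ] F [4.8 2.1 0. ] w 13.8 gf 30.0 t 40.9
[[-65.55249212  53.56805728]]
```

Request:
move_arm([
  [-0.2, 0.03, 0],
  [-0.4, 0.05, 0],
  [-0.6, 0.07, 0],
  [-0.6, 0.07, 0],
], roll=[0, 0, 0, 0])

```text
time: 41.25
position: [0.4151, 0.2807, 0.0432]
tool_rot: [-2.33, -2.103, -0.012]
ft_force: [5.6, 7.0, -2.1]
grip_width: 0.158
grip_force: 30.0
```

Request:
move_arm([
  [-0.2, 0.03, 0],
  [-0.4, 0.05, 0],
  [-0.6, 0.07, 0],
  [-0.6, 0.07, 0],
], roll=[0, 0, 0, 0])

```text
time: 41.65
position: [0.4151, 0.2763, 0.0437]
tool_rot: [-2.329, -2.103, -0.015]
ft_force: [4.5, 9.6, -1.1]
grip_width: 0.158
grip_force: 30.0
```

```bash
python3 - <<'E'
from h import *
plan(*f2w(-66,98),.042,84.05); print(w2f(monitor.get_state()['position']))
E
```

```text
pos [0.4151 0.2763 0.0437] yaw 84.17 slide [ 5.19 -0.12  0.22] roll 0.0021 tiltz [ 0.004  0.009 -1.   ] F [ 4.5  9.6 -1.1] w 13.8 gf 30.0 t 41.6
[[-64.69298267  46.09262106]]
```

Request:
move_arm([
  [-0.2, 0, 0.1],
  [-0.4, 0, 0.2],
  [-0.6, 0, 0.25],
  [-0.6, 0, 0.25],
  [-0.6, 0, 0.25],
], roll=[0, 0, 0, 0, 0])

```text
time: 42.15
position: [0.4152, 0.2721, 0.042]
tool_rot: [-2.327, -2.103, -0.02]
ft_force: [4.8, 12.8, 1.5]
grip_width: 0.159
grip_force: 30.0
```

```bash
python3 - <<'E'
from h import *
plan(*f2w(-66,98),.042,84.05); print(w2f(monitor.get_state()['position']))
E
```

```text
pos [0.4152 0.2721 0.042 ] yaw 84.21 slide [ 5.61 -0.16  0.07] roll 0.0028 tiltz [ 0.006  0.012 -1.   ] F [ 4.8 12.8  1.5] w 13.8 gf 30.0 t 42.1
[[-64.24196662  41.93330736]]
```

Request:
move_arm([
  [-0.2, 0, 0.1],
  [-0.5, 0, 0.1],
  [-0.5, 0, 0.1],
  [-0.5, 0, 0.1],
], roll=[0, 0, 0, 0])

```text
time: 42.55
position: [0.4152, 0.2696, 0.042]
tool_rot: [-2.325, -2.103, -0.026]
ft_force: [3.8, 16.2, 4.9]
grip_width: 0.152
grip_force: 30.0
```

```bash
python3 - <<'E'
from h import *
plan(*f2w(-66,98),.042,84.05); print(w2f(monitor.get_state()['position']))
E
```

```text
pos [0.4152 0.2696 0.042 ] yaw 84.25 slide [ 5.85 -0.18  0.1 ] roll 0.0036 tiltz [ 0.008  0.016 -1.   ] F [ 3.8 16.2  4.9] w 13.2 gf 30.0 t 42.5
[[-63.96165338  39.49920312]]
```

Request:
move_arm([
  [0, 0, 0],
  [0, 0, 0],
  [0, 0, 0],
  [0.3, 0, -2],
  [0.5, 0, -4],
  [0.5, 0, -4],
  [0.5, 0, -4],
], roll=[0, 0, 0, 0, 0, 0, 0], gripper=3.5)

```text
time: 43.25
position: [0.4127, 0.2642, 0.078]
tool_rot: [2.333, 2.103, -0.002]
ft_force: [-0.9, -0.1, -0.8]
grip_width: 0.402
grip_force: 0.0
```

```bash
python3 - <<'E'
from h import *
plan(*f2w(-64.5,40),.061,84.05); print(w2f(monitor.get_state()['position']))
E
```

```text
pos [0.4127 0.2642 0.078 ] yaw 84.06 slide [0.62 0.13 1.7 ] roll 0.0001 tiltz [-0.001 -0.002 -1.   ] F [-0.9 -0.1 -0.8] w 35.0 gf 0.0 t 43.2
[[-65.81474397  33.8597159 ]]
```

Request:
move_arm([
  [0.6, 0.1, 0],
  [0.6, 0.1, 0],
  [0.6, 0.1, 0],
  [0.6, 0.1, 1],
  [0.6, 0.1, 1.7],
  [0.6, 0.1, 1.7],
], roll=[0, 0, 0, 0, 0, 0], gripper=0)

```text
time: 43.85
position: [0.4139, 0.2707, 0.0602]
tool_rot: [-2.332, -2.104, 0.003]
ft_force: [-0.2, 1.0, 0.9]
grip_width: 0.02
grip_force: 0.0
```

Request:
move_arm([
  [0, 0, 0.2],
  [0, 0, 0.4],
  [0, 0, 0.5],
  [0, 0, 0.5],
], roll=[0, 0, 0, 0])

```text
time: 44.25
position: [0.4146, 0.2719, 0.0584]
tool_rot: [2.332, 2.104, -0.001]
ft_force: [-5.1, -3.3, 17.5]
grip_width: 0.004
grip_force: 8.7
```

Request:
move_arm([
  [0, 0, -3],
  [0, 0, -8],
  [0, 0, -13],
  [-4, 0, -17],
  [-9, 0, -20],
  [-14, 0, -22],
  [-19, 0, -22],
  [-24, 0, -22],
  [-29, 0, -22],
  [-34, 0, -22],
  [-38, 0, -22],
  [-38, 0, -22],
  [-38, 0, -22],
], roll=[0, 0, 0, 0, 0, 0, 0, 0, 0, 0, 0, 0, 0])

```text
time: 45.55
position: [0.3753, -0.108, 0.2763]
tool_rot: [-2.336, -2.1, -0.0]
ft_force: [-0.2, 0.2, 0.4]
grip_width: 0.002
grip_force: 0.0
```

```bash
python3 - <<'E'
from h import *
t=cams.get_image('top'); s=cams.get_image('side')
v=lambda x,h:cv2.resize(x[:,:,::-1],(int(x.shape[1]*h/x.shape[0]),h),interpolation=cv2.INTER_CUBIC)
cv2.imwrite('pics/fin.png',np.hstack([v(t[150:225,130:230],350),v(s[200:330,130:260],350)][:2])[:, :800])
for q in blobs(t,lambda r,g,b:(b-r>-4)&(r>140),(130,145,230,230)): print('top',*rect(ray('top',q,.0365)))
print('rib end', np.round([proj('top',[*f2w(-65,y),.058])[0] for y in(17,63)],1),'thin',np.round(proj('top',[*f2w(-65,-5),.034]),1))
print(monitor.get_state()['time'])
E
```

```text
top [462.3 223.8] 229.0 77.2 83.16
top [509.2 137.8] 41.1 27.6 84.67
top [508.1 218.3] 66.9 41.2 -6.51
top [549.9 215.3] 232.9 12.7 84.1
top [589.6 173.8] 62.1 10.0 89.78
rib end [[173.4 207.4]
 [158.2 205.8]] thin [[182.6 208.3]]
45.65
```

View pics/fin.png

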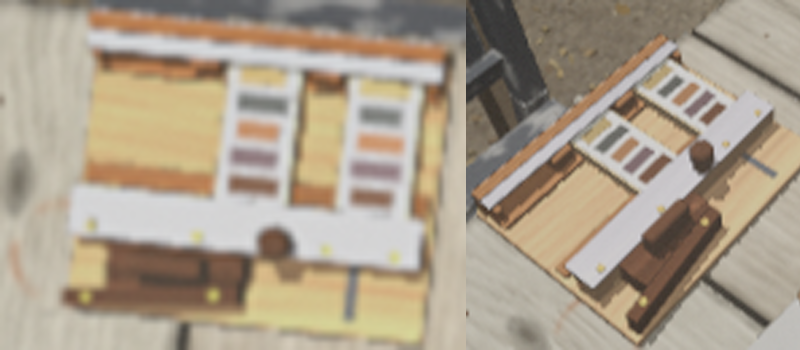

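Both panels lie under the lip and the keeper. The bar is closed, and the wedge is flat in its gap with its rib at about crop (170,265). Handing in.

```bash
python3 -c "
from bench import workorder; print(workorder.close_job())"
```

```text
the job is handed in; nothing more can be done
None
```

I handed the job in at about 46 s of the 208 s: the two panels present lie flat, swatches up, in the middle and right bays, with the bar closed on them and the wedge pushed in at about 16 N. The muller and jar were never touched; the hand-in gave no verdict, so success rests on my touch checks and the last pictures.

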